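Lay up the condiment caddy, and keep the pills out of it

ROBOT

A 6-joint arm with a two-finger parallel gripper is mounted at the origin on a cart in front of the work surface, level with it; the furniture and walls round the work are solid. World frame = base frame: x ahead of the robot, y to its left, z up, the work surface at z = 0. Lengths are in m, angles in rad, forces in N, time in s.
With the tool pointing down it reaches from about 0.35 to 0.975 m from the base axis. Payload 4.9 kg.
Tool frame: the origin (TCP) lies at the very end of the fingers, on their centre line; the grasp point (between the pads) lies 19 mm behind it; z points along the fingers, y is the line along which they close (so a half turn about z gives the same grasp; the last joint's range is limited). The gripper opens to 85 mm and grips with 20 to 120 N. Pads are 22 mm wide; open, the fingers measure 114 mm over their backs; the gripper's body (76 mm by 85 mm) begins 54 mm behind the grasp point. The pads swing forward as they close: fully open they stand 13 mm farther back than shut.
Start: joints at [1.146, 0.053, 1.613, -0, 1.476, -0.119], TCP at [0.188, 0.596, 0.231] pointing down, gripper open.
Joint ranges: [-3.01, 3.01], [-1.01, 2.22], [0.06, 2.58], [-1.02, 4.17], [0.09, 2.62], [-3.14, 3.14]. Speed limits (rad/s): [2.57, 2.57, 3.14, 3.14, 3.14, 3.14].

INTERFACE

Orientations are given as a rotation vector (axis times angle).
In Python, from station import ctrl gives the robot as it stands.
- The arm moves only by the tool jog_arm, never from a script. Its argument "plan" is a list of rows, each a list of 7 numbers: the shift along the tool's x, y, z in units of 0.02 m (1.0 is 0.02 m), then the turn, a rotation vector about the tool's x, y, z in units of 45 degrees (1.0 is 45 degrees), then the opening, from -1 (shut) to 1 (fully open). A call has 1 to 8 rows; each row shifts and turns the commanded pose from where the row before left it, along the tool's axes as they then stand; what a row does not reach is not made up. A row lasts 1/10 s, in which the tool goes at most 50 mm and 8.59 degrees, less where a joint would pass 70% of its speed; a pose out of reach is approached as far as the arm can. A call with a number of a shift or a turn outside -1 to 1 is refused whole. A call with a gripper value outside its range is refused whole. The fingers move at their own pace and stop on an object; "grip_force" is the grip in N (left out, the last holds). Time passes only in rows, so rows that do not move let the fingers close. It gives the time, the measured TCP pose, the force, the opening and the grip force at its end, in the units of the state.
- ctrl.get_obs(): the state, without advancing time (a new reading comes with each control period).
- ctrl.get_image(name): name is "side" or "top" or "wrist"; returns (picture, depth): 384x512x3 uint8, red, green, blue; 384x512 float32, m along the optical axis (not along the pixel's ray), 0 where there is no reading.
- ctrl.camera_info(name): a dict with "camera_matrix" (3x3 intrinsics, pixels), "k1" (the pictures are not rectified: a ray, as slopes to the right and down, at radius r is drawn at 1 + k1 r^2 times it, then the intrinsics apply), "rvec" (rotation vector, rad) and "tvec" (3), from world to camera coordinates, as OpenCV has them; the wrist camera has in their place "T_tool_cam" (4x4, takes a point from camera to tool coordinates, whose origin is the TCP and whose axes are the flange's). Camera axes: x right, y down, z forward; pixel columns grow to the right and rows downward; lengths in m; the calibration is good to about 2 mm. A picture is of the moment at which its call begins: read the wrist's pose just before it. camera_info takes no time and is no camera call.
- ctrl.finish_job(): hands the job in; it is judged then, once.
The state is a dict: "t": time; "q": joint angles; "dq": joint speeds; "effort": joint torques, N m; "tool_pos": TCP position; "tool_rot": TCP orientation; "contact_force": force on the tool from outside, world axes, zero at the start; "wrist_torque": the same for the moment, N m; "opening": finger opening in m; "grip_force": force on a finger pad.
Only numpy, scipy, OpenCV 4.12 (cv2) and the standard library are available. Lean on these libraries where they do the work, as an engineer would, in place of code of your own. Each camera call takes 0.05 s, during which the arm holds its last target. There are 200 camera calls.

TASK

Get the wooden condiment caddy ready for the table: stand the pepper mill in its wide cell, the salt shaker in the narrow cell beside it and the two red-capped spice jars side by side in the long bay, all upright on the caddy's floor. Set each one down gently, without dropping it, and let go; the caddy stays where it stands. The green-capped pill bottle and the kitchen timer do not belong in it: leave them where they stand.

Things in the scene. Friction and masses are not known exactly. Their poses are not given: they have to be found in the camera images.
- caddy: Loose wooden caddy, 162 (x) by 166 (y), 0.9 kg, at the left, any yaw to 92 deg. Origin: centre of underside, z up. Inner floor 10 above it; walls 8 thick: sides 48 high, slotted end boards (y = +-79) 58, partitions 35. Own frame, centre (x, y), size x by y: wide cell (-35, 34), 76 x 82; narrow cell (-35, -45), 76 x 60; long bay (42, 0), 62 x 150, undivided: jars at y = +-37 stand 29 apart. All mm
- pepper_mill: Dark turned-wood pepper mill, the tallest of the group: 170 mm high, 58 mm across the foot, with a rounded head about 49 mm across between 123 and 159 mm up (a good place to grip, at 141 mm), metal nut on top; 0.18 kg. Upright. Origin: centre of its underside, z up. When carrying it, mind the wall cabinets: with their handles they overhang the counter beyond about x = 0.52 m, from 0.36 m up
- salt_shaker: Glass salt shaker with a grey domed perforated cap, 90 mm high, 44 mm across; the cap (34 mm across) begins about 66 mm up and can be gripped at 76 mm; 0.1 kg. Standing upright. Origin: centre of its underside, z up
- spice_jar_a: Round glass spice jar with a red cap and a reddish-brown label, 106 mm high, 45 mm across, cap from 85 mm up (grip at 92 mm); 0.11 kg. Standing upright. Origin: centre of its underside, z up. Either spice jar may take either end of the long bay
- spice_jar_b: Round glass spice jar with a red cap and a green label, same shape and size as the other spice jar: 106 mm high, 45 mm across, cap from 85 mm up (grip at 92 mm); 0.11 kg. Standing upright. Origin: centre of its underside, z up
- pill_bottle: Look-alike that does not belong: clear pill bottle with a ribbed green cap, 87 mm high (shorter than the spice jars), 46 mm across. Loose, standing upright; leave it where it is. Origin: centre of its underside, z up
- kitchen_timer: Does not belong: squat white and grey wind-up kitchen timer with a knob on top, 58 mm high, 66 mm across. Loose; leave it where it is. Origin: centre of its underside, z up

How it is judged:
By the outcome, as a careful person would: the job done as asked, in the order asked, and still so for the second after the job is handed in, with the robot touching nothing.
It also fails if it takes over 136 s, if anything falls off the work surface, if the arm or the gripper's body presses on something with over 40 N, if the wrist force passes 120 N, or if a joint passes its speed limit or range.

## Working session

There is one attempt and no reset: what is moved stays moved. The work goes in short steps, Python scripts to look and compute and a tool call to move; the robot and the scene stay as the last step left them, time stands still between calls to the robot, and variables do not carry over. Pictures are saved under pics/ and viewed, at most 14 in all, crops included, and the job is handed in when it is done.

Besides the shell and the picture viewer there is one more tool, called after ">>>" as a command line: name --pt "numbers of a row" for each row, then --argument value for the rest. jog_arm: Moves the arm, as the interface text tells. Shifts and turns lie within -1 to 1; 1 stands for 0.02 m of shift or 45 degrees of turn. Its arguments: {"type":"object","properties":{"plan":{"type":"array"},"grip_force":{"type":"number"}},"required":["plan"]}

```bash
mkdir -p pics
cat > h.py <<'E'
import numpy as np, cv2
from station import ctrl
R=lambda v: cv2.Rodrigues(np.array(v,float))[0]
def cam(name,obs=None):
    i=ctrl.camera_info(name); K=np.array(i["camera_matrix"]); k1=i["k1"]
    if "rvec" in i:
        Rc=R(i["rvec"]).T; o=-Rc@np.array(i["tvec"]).ravel()
    else:
        T=np.array(i["T_tool_cam"]); Rt=R(obs["tool_rot"]); Rc=Rt@T[:3,:3]; o=Rt@T[:3,3]+np.array(obs["tool_pos"])
    return K,k1,Rc,o
def rays(c,uv):
    K,k1,Rc,o=c; uv=np.asarray(uv,float).reshape(-1,1,2)
    n=cv2.undistortPoints(uv,K,np.array([k1,0,0,0.])).reshape(-1,2)
    return np.c_[n,np.ones(len(n))]@Rc.T
def plane(c,uv,z):
    d=rays(c,uv); return c[3]+d*((z-c[3][2])/d[:,2])[:,None]
def deproj(c,uv,dep): return c[3]+rays(c,uv)*np.asarray(dep).reshape(-1,1)
def proj(c,P):
    K,k1,Rc,o=c; p=(np.atleast_2d(P)-o)@Rc
    return cv2.projectPoints(p,np.zeros(3),np.zeros(3),K,np.array([k1,0,0,0.]))[0].reshape(-1,2)
def grab(name,fn):
    o=ctrl.get_obs(); im,d=ctrl.get_image(name); cv2.imwrite(f"pics/{fn}.png",cv2.cvtColor(im,cv2.COLOR_RGB2BGR)); np.save(f"pics/{fn}.npy",d)
    return im,d,cam(name,o)
E
python3 - <<'E'
from h import *
a=[]
for n in("side","top","wrist"):
    im,d,c=grab(n,n+"0"); print(n,c[3].round(3),c[2][:,2].round(3),c[1],c[0][0,0],(d>0).mean()); a.append(im)
print(ctrl.get_obs())
E
```

```text
side [ 0.296 -0.759  0.674] [ 0.114  0.754 -0.647] -0.009979931189415512 379.1825423696332 0.9962056477864584
top [ 0.171 -0.039  1.394] [ 0.162  0.02  -0.987] 0.01778812541963859 474.46795958626313 0.99603271484375
wrist [0.113 0.619 0.374] [ 0.296 -0.094 -0.951] -0.0651585026731201 329.7313832371052 0.9961954752604166
{'t': 0.15, 'q': array([ 1.14600052e+00,  5.32095666e-02,  1.61397267e+00,  3.65783798e-06,
        1.47597830e+00, -1.18999714e-01]), 'dq': array([ 0.00085542, -0.0002885 , -0.00491216,  0.0008404 , -0.00428647,
       -0.00122767]), 'effort': array([ 7.27248134e-04, -3.94242239e+01, -3.70722234e+01, -1.13668116e-04,
        4.61868141e-03,  8.56575291e-07]), 'tool_pos': array([0.18795806, 0.59556714, 0.23034627]), 'tool_rot': array([-4.78409747e-01, -3.10452176e+00,  2.37048656e-03]), 'contact_force': array([-0.73497002, -0.10487545, -0.00835639]), 'wrist_torque': array([-0.03948058,  0.02454704,  0.02210098]), 'grip_force': 0.0, 'opening': 0.08532266484175931}
```

View pics/top0.png

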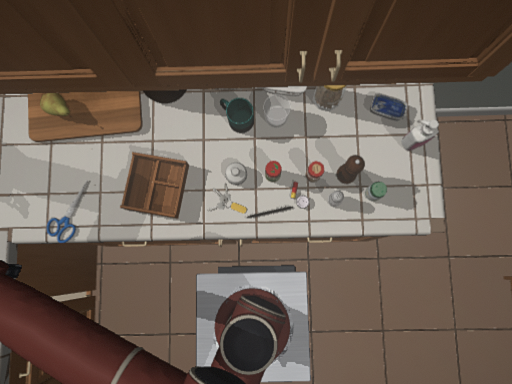

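View pics/side0.png

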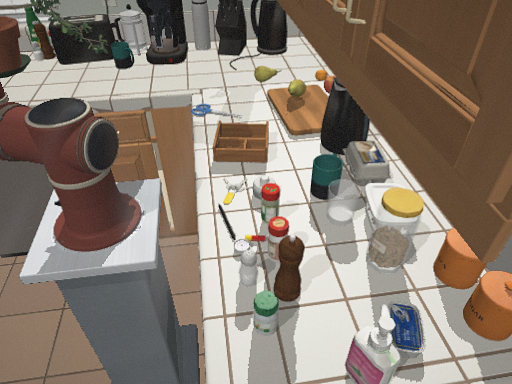

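View pics/wrist0.png

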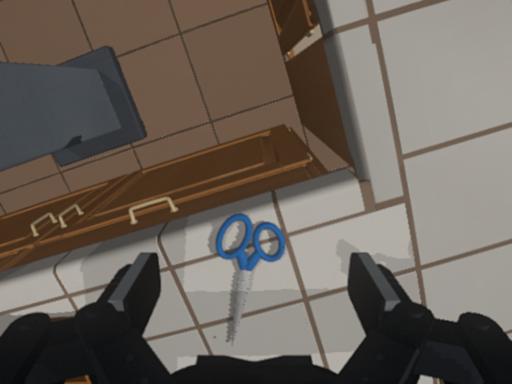

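Top view: caddy at (155,184), timer (235,173), the red caps at (273,171) and (315,171), mill (350,170), salt (337,198) and pill bottle (378,190). The side view shows the same layout, with the green-capped bottle nearest the camera. The wrist camera sees only the scissors and the floor. Next I measure using depth and both views.

Run:
```python
from h import *
o=ctrl.get_obs()
vv,uu=np.mgrid[0:384,0:512]; uv=np.c_[uu.ravel(),vv.ravel()]
P={}
for n in("top","side"):
    d=np.load(f"pics/{n}0.npy"); P[n]=deproj(cam(n),uv,d.ravel()).reshape(384,512,3); P[n][d==0]=np.nan
def comps(n,box,zlo):
    Q=P[n]; m=((Q[...,2]>zlo)&(Q[...,2]<.2)&(Q[...,0]>.2)&(Q[...,0]<.6)&(Q[...,1]<.45)&(Q[...,1]>-.5)).astype(np.uint8)
    if n=="top":m[:150]=0;m[235:]=0
    k,l,s,c=cv2.connectedComponentsWithStats(m)
    for i in range(1,k):
        if s[i,4]<15: continue
        q=Q[l==i]; zt=np.percentile(q[:,2],95); t=q[q[:,2]>zt-.012]
        mid=(t[:,:2].min(0)+t[:,:2].max(0))/2
        print(n,c[i].round(0),s[i,4],"zt",zt.round(3),"topmid",mid.round(3),"ext",(t[:,:2].max(0)-t[:,:2].min(0)).round(3),"allmin",q[:,:2].min(0).round(3),q[:,:2].max(0).round(3))
comps("top",0,.03);comps("side",0,.03)
im=cv2.imread("pics/top0.png")
cv2.imwrite("pics/topcrop.png",cv2.resize(im[140:230,115:215],(800,720))[:600])
cv2.imwrite("pics/topcrop.png",cv2.resize(im[145:225,112:196],None,fx=7,fy=7,interpolation=cv2.INTER_CUBIC))
# caddy pts
Q=P["top"]
sub=Q[145:225,112:200]; m=(sub[...,2]>.035)&(sub[...,2]<.075)
q=sub[m]; r=cv2.minAreaRect((q[:,:2]*1000).astype(np.float32)); print(r, np.percentile(q[:,2],[5,50,95,99]))
```

```text
top [154. 184.] 1059 zt 0.061 topmid [0.406 0.276] ext [0.193 0.186] allmin [0.309 0.182] [0.502 0.371]
top [351. 168.] 460 zt 0.162 topmid [ 0.433 -0.286] ext [0.039 0.04 ] allmin [ 0.404 -0.311] [ 0.455 -0.258]
top [273. 171.] 274 zt 0.111 topmid [ 0.433 -0.067] ext [0.043 0.039] allmin [ 0.41 -0.09] [ 0.455 -0.045]
top [235. 173.] 370 zt 0.059 topmid [0.437 0.04 ] ext [0.054 0.049] allmin [0.404 0.01 ] [0.466 0.072]
top [315. 171.] 282 zt 0.11 topmid [ 0.428 -0.185] ext [0.042 0.042] allmin [ 0.406 -0.206] [ 0.449 -0.163]
top [376. 191.] 297 zt 0.092 topmid [ 0.371 -0.359] ext [0.043 0.042] allmin [ 0.348 -0.38 ] [ 0.393 -0.335]
top [336. 198.] 197 zt 0.091 topmid [ 0.354 -0.245] ext [0.031 0.032] allmin [ 0.333 -0.263] [ 0.371 -0.224]
side [240. 139.] 928 zt 0.058 topmid [0.407 0.274] ext [0.19  0.188] allmin [0.311 0.179] [0.502 0.368]
side [325. 186.] 811 zt 0.098 topmid [ 0.583 -0.03 ] ext [0.035 0.178] allmin [ 0.565 -0.12 ] [0.6  0.06]
side [280. 236.] 2651 zt 0.156 topmid [ 0.434 -0.293] ext [0.046 0.039] allmin [ 0.406 -0.315] [0.468 0.066]
side [248. 265.] 471 zt 0.088 topmid [ 0.357 -0.25 ] ext [0.032 0.03 ] allmin [ 0.335 -0.27 ] [ 0.376 -0.235]
side [266. 309.] 824 zt 0.088 topmid [ 0.373 -0.362] ext [0.044 0.044] allmin [ 0.349 -0.386] [ 0.396 -0.34 ]
side [369. 340.] 1310 zt 0.18 topmid [ 0.527 -0.478] ext [0.026 0.043] allmin [ 0.496 -0.5  ] [ 0.542 -0.455]
side [392. 347.] 21 zt 0.12 topmid [ 0.547 -0.496] ext [0.012 0.007] allmin [ 0.541 -0.5  ] [ 0.553 -0.493]
((405.888427734375, 277.22027587890625), (163.68348693847656, 167.22178649902344), 78.77815246582031) [0.03599902 0.04891701 0.06086925 0.06334862]
```

View pics/topcrop.png

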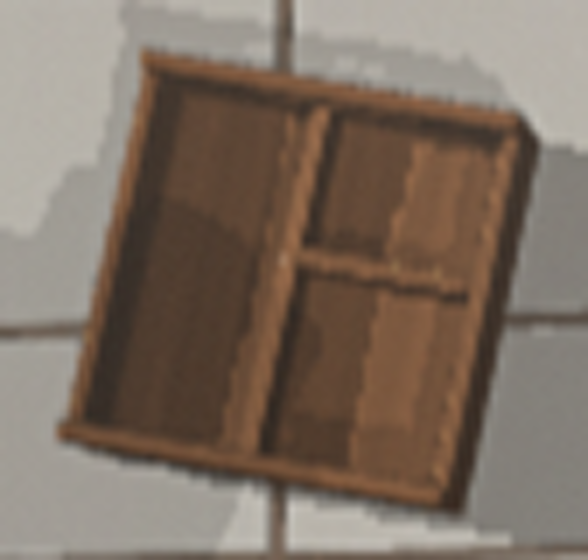

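Caddy crop: the long bay is at the image left, the narrow cell at upper right (400,180) and the wide cell at lower right (370,370). This gives a centre near (0.406, 0.276) and a yaw near 78.8°. The two views agree within 3–7 mm and the sizes match the given ones. I'll align the tool with the caddy axes (tool x = caddy y, tool y = caddy x), move above it and look again.

>>> jog_arm --pt "0 0 -0.5 0 0 -0.14 1" --pt "-1 -1 -0.5 0 0 0 1" --pt "-1 -1 0 0 0 0 1" --pt "-1 -1 0 0 0 0 1" --pt "-1 -1 0 0 0 0 1" --pt "-1 -1 0 0 0 0 1" --pt "-1 -1 0 0 0 0 1" --pt "-1 -1 0 0 0 0 1"

```text
t: 0.95
tool_pos: [0.2986, 0.4303, 0.2509]
tool_rot: [-0.307, -3.126, 0.001]
contact_force: [0.1, 0.4, 0.2]
opening: 0.0855
grip_force: 0.0
```

>>> jog_arm --pt "-1 -1 0 0 0 0 1" --pt "-1 -1 0 0 0 0 1" --pt "-1 -1 0 0 0 0 1" --pt "-1 -1 0 0 0 0 1" --pt "-1 -1 0 0 0 0 1" --pt "-1 -1 0 0 0 0 1" --pt "-0.7 -0.6 0 0 0 0 1" --pt "0 0 0 0 0 0 1"

```text
t: 1.75
tool_pos: [0.4048, 0.2743, 0.251]
tool_rot: [-0.312, -3.126, 0.001]
contact_force: [-0.4, 0.6, 0.0]
opening: 0.0855
grip_force: 0.0
```

```bash
cat >> h.py <<'E'
def to(p,obs=None):
    obs=obs or ctrl.get_obs(); s=R(obs["tool_rot"]).T@(np.array(p)-obs["tool_pos"])/.02
    print("tcp",np.round(obs["tool_pos"],4),"shift units",s.round(2)); return s
def yaw(obs): t=R(obs["tool_rot"]); return np.degrees(np.arctan2(t[1,1],t[0,1])),t[2,2]
E
python3 - <<'E'
from h import *
o=ctrl.get_obs(); print(o["t"],o["tool_pos"],yaw(o),o["contact_force"])
im,d,c=grab("wrist","w1")
E
```

```text
1.75 [0.40481544 0.27433177 0.25095736] (np.float64(78.59687101347501), np.float64(-0.9999997702600572)) [-0.40375701  0.57475916  0.04061591]
```

View pics/w1.png

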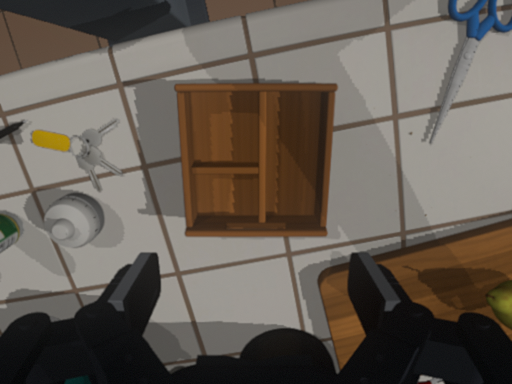

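The wrist view shows the caddy square to the tool, with corners at about (176,86), (336,86), (186,235) and (326,233). The long bay is to the right and the wide cell at upper left. I'll refine its pose from the rim mask and depth.

Run:
```python
from h import *
o=ctrl.get_obs(); c=cam("wrist",o); d=np.load("pics/w1.npy")
vv,uu=np.mgrid[60:250,150:360]; Q=deproj(c,np.c_[uu.ravel(),vv.ravel()],d[60:250,150:360].ravel())
q=Q[(Q[:,2]>.03)&(Q[:,2]<.08)]; fl=Q[(abs(Q[:,0]-.406)<.05)&(abs(Q[:,1]-.276)<.05)&(Q[:,2]<.03)]
r=cv2.minAreaRect((q[:,:2]*1000).astype(np.float32)); print("depth rect",r,"floor z",np.median(fl[:,2]),"rim pct",np.percentile(q[:,2],[5,50,95]))
e=q[q[:,2]>.053]; r=cv2.minAreaRect((e[:,:2]*1000).astype(np.float32)); print("endboards",r)
# table z, nearby
T=Q[Q[:,2]<.006]; print("table",np.median(T[:,2]))
# colour-corner rays on z=.058 
im=cv2.imread("pics/w1.png"); hsv=cv2.cvtColor(im,cv2.COLOR_BGR2HSV)
m=cv2.inRange(hsv,(5,90,30),(20,255,255)); m[:70]=0;m[245:]=0;m[:,:160]=0;m[:,350:]=0
k,l,s,_=cv2.connectedComponentsWithStats(m); i=1+np.argmax(s[1:,4]); cn=max(cv2.findContours((l==i).astype(np.uint8),0,1)[0],key=cv2.contourArea)
h=cv2.approxPolyDP(cv2.convexHull(cn),6,True).reshape(-1,2); w=plane(c,h,.058); print(h.tolist(),w.round(4).tolist())
print(w[:,:2].mean(0))
# partition lines in tool frame: heights across row
Rt=R(o["tool_rot"]); L=(Q-o["tool_pos"])@Rt
L=L.reshape(190,210,3); Zw=Q.reshape(190,210,3)[...,2]
row=L[70-0]; z=Zw[70]; mm=z>.028; print("row130 y of walls mm",(row[mm,1]*1000).round(0), (row[mm,0].mean()*1000).round(0))
```

```text
depth rect ((406.84735107421875, 276.405029296875), (162.74024963378906, 165.25491333007812), 78.76744842529297) floor z 0.010938555442128683 rim pct [0.03383353 0.04826948 0.05906203]
endboards ((406.87139892578125, 276.83245849609375), (160.3879852294922, 165.869140625), 79.18476867675781)
table 0.0004940369525294752
[[335, 84], [326, 234], [186, 235], [175, 85]] [[0.3418, 0.369, 0.058], [0.5003, 0.3392, 0.058], [0.4706, 0.1843, 0.058], [0.3121, 0.215, 0.058]]
[0.40617793 0.27686046]
row130 y of walls mm [-78. -77. -76. -75. -74. -73. -72. -71. -71. -71. -71.  -0.   5.   6.
   7.   8.   9.  10.  11.  12.  75.  75.  75.  75.  76.  77.  78.  79.
  80.  81.  82.] 34.0
```

Caddy fixed at centre (0.4065, 0.2765), yaw 79.0°, floor 0.010 and end boards 0.058–0.059, which match the text. I'll move towards the mill group, keeping the fingertips at 0.25 (above everything).

>>> jog_arm --pt "-0.28 -0.97 0 0 0 -0.01 1" --pt "-0.28 -0.97 0 0 0 0 1" --pt "-0.28 -0.97 0 0 0 0 1" --pt "-0.28 -0.97 0 0 0 0 1" --pt "-0.28 -0.97 0 0 0 0 1" --pt "-0.28 -0.97 0 0 0 0 1" --pt "-0.28 -0.97 0 0 0 0 1" --pt "-0.28 -0.97 0 0 0 0 1"

```text
t: 2.6
tool_pos: [0.4184, 0.1152, 0.2511]
tool_rot: [-0.292, -3.128, -0.001]
contact_force: [0.5, -0.1, -0.8]
opening: 0.0856
grip_force: 0.0
```

>>> jog_arm --pt "-0.28 -0.97 0 0 0 0 1" --pt "-0.28 -0.97 0 0 0 0 1" --pt "-0.28 -0.97 0 0 0 0 1" --pt "-0.28 -0.97 0 0 0 0 1" --pt "-0.28 -0.97 0 0 0 0 1" --pt "-0.28 -0.97 0 0 0 0 1" --pt "-0.28 -0.97 0 0 0 0 1" --pt "-0.28 -0.97 0 0 0 0 1"

```text
t: 3.4
tool_pos: [0.4338, -0.0456, 0.2512]
tool_rot: [-0.293, -3.128, -0.001]
contact_force: [0.4, -0.3, 0.3]
opening: 0.085
grip_force: 0.0
```

>>> jog_arm --pt "-0.28 -0.97 0 0 0 0 1" --pt "-0.28 -0.97 0 0 0 0 1" --pt "-0.28 -0.97 0 0 0 0 1" --pt "-0.28 -0.97 0 0 0 0 1" --pt "-0.28 -0.97 0 0 0 0 1" --pt "-0.28 -0.97 0 0 0 0 1" --pt "0 0 0 0 0 0 1"

```text
t: 4.1
tool_pos: [0.4453, -0.167, 0.251]
tool_rot: [-0.297, -3.127, -0.0]
contact_force: [0.2, 0.4, -0.8]
opening: 0.0855
grip_force: 0.0
```

Run:
```python
from h import *
o=ctrl.get_obs(); print(o["t"],o["tool_pos"],yaw(o),o["contact_force"])
im,d,c=grab("wrist","w2")
np.savez("pics/w2c.npz",pos=o["tool_pos"],rot=o["tool_rot"])
```

```text
4.1 [ 0.44530589 -0.16701806  0.25103392] (np.float64(79.1613741317107), np.float64(-0.9999998052021895)) [ 0.23780382  0.35911968 -0.76923747]
```

View pics/w2.png

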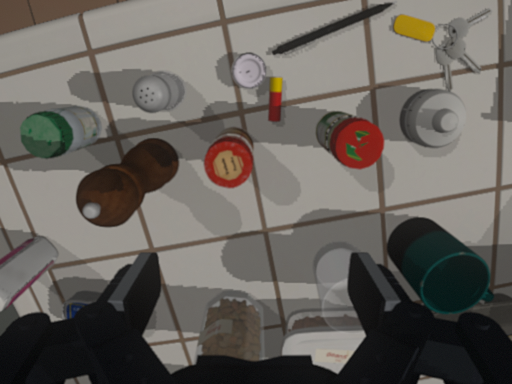

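Wrist view 2: mill head around (110,195) with the nut at (91,211). Salt cap (153,92), jar caps (229,163) and (357,142), timer (434,118), pill bottle (50,133), keys and lighter well clear. I'll fix the positions by casting rays from this view and the top view, and check heights by triangulation.

```bash
cat >> h.py <<'E'
def tri(a,ua,b,ub):
    da,db=rays(a,[ua])[0],rays(b,[ub])[0]; s=np.linalg.lstsq(np.c_[da,-db],b[3]-a[3],rcond=None)[0]
    p,q=a[3]+s[0]*da,b[3]+s[1]*db; return (p+q)/2,np.linalg.norm(p-q)
def blob(im,lo,hi,box,lo2=None,hi2=None):
    h=cv2.cvtColor(im,cv2.COLOR_BGR2HSV); m=cv2.inRange(h,lo,hi)
    if lo2 is not None: m|=cv2.inRange(h,lo2,hi2)
    z=np.zeros_like(m); u0,u1,v0,v1=box; z[v0:v1,u0:u1]=m[v0:v1,u0:u1]
    z=cv2.morphologyEx(z,cv2.MORPH_CLOSE,np.ones((5,5)))
    cn=cv2.convexHull(max(cv2.findContours(z,0,2)[0],key=cv2.contourArea)); return cn.reshape(-1,2).astype(float)
E
python3 - <<'E'
from h import *
z=np.load("pics/w2c.npz"); o=dict(tool_pos=z["pos"],tool_rot=z["rot"]); W=cam("wrist",o); T=cam("top"); S=cam("side")
w=cv2.imread("pics/w2.png");t=cv2.imread("pics/top0.png");s=cv2.imread("pics/side0.png");d=np.load("pics/w2.npy")
red=((0,110,60),(8,255,255)); red2=((172,110,60),(180,255,255))
for nm,bw,bt in(("jarA?",(195,260,125,195),(300,330,155,185)),("jarB?",(320,390,110,175),(262,285,155,185))):
    cw=blob(w,*red,bw,*red2); ct=blob(t,*red,bt,*red2)
    ew=cv2.minEnclosingCircle(cw.astype(np.float32)); et=cv2.minEnclosingCircle(ct.astype(np.float32))
    p,g=tri(W,ew[0],T,et[0]); 
    print(nm,np.round(ew,1).tolist() if 0 else (ew,et),"tri",p.round(4),"gap",g.round(4),"planeW@.106",plane(W,[ew[0]],.106).round(4),"planeT",plane(T,[et[0]],.103).round(4))
vv,uu=np.mgrid[0:255,0:512]; Q=deproj(W,np.c_[uu.ravel(),vv.ravel()],d[:255].ravel()).reshape(255,512,3)
def top(nm,box,zlo,zhi):
    u0,u1,v0,v1=box; q=Q[v0:v1,u0:u1].reshape(-1,3); h=q[:,2].max(); q=q[(q[:,2]>zlo)&(q[:,2]<zhi)]
    A=np.c_[2*q[:,:2],np.ones(len(q))]
    c,r=cv2.minEnclosingCircle((q[:,:2]*1000).astype(np.float32)); print(nm,"zmax",h.round(4),"circle",np.round(c,1),round(r,1),"n",len(q))
top("mill head",(70,185,130,240),.135,.159); top("mill nut",(70,130,180,230),.160,.19)
top("mill foot",(70,185,130,240),.05,.159)
top("salt cap",(130,185,65,120),.068,.1); top("jar L",(195,260,125,195),.088,.12); top("jar R",(315,390,110,175),.088,.12)
print("nut tri",tri(W,(91,211),T,(359,159)))
e=cv2.minEnclosingCircle;
E
```

```text
jarA? (((228.9528350830078, 161.82546997070312), 25.358379364013672), ((315.6666564941406, 169.0), 7.923333168029785)) tri [ 0.4163 -0.1786  0.1672] gap 0.0013 planeW@.106 [[ 0.4291 -0.1864  0.106 ]] planeT [[ 0.4294 -0.1853  0.103 ]]
jarB? (((356.5, 143.0), 27.04173469543457), ((272.5, 168.5), 7.905794143676758)) tri [ 0.4375 -0.0664  0.0859] gap 0.0008 planeW@.106 [[ 0.4333 -0.072   0.106 ]] planeT [[ 0.4336 -0.066   0.103 ]]
mill head zmax 0.3945 circle [ 433.  -289.4] 24.8 n 2436
mill nut zmax 0.3945 circle [ 430.6 -288.2] 8.2 n 231
mill foot zmax 0.3945 circle [ 415.4 -307.6] 51.8 n 4377
salt cap zmax 0.3945 circle [ 357.5 -248.8] 17.2 n 1144
jar L zmax 0.3945 circle [ 430.9 -188.6] 22.6 n 1989
jar R zmax 0.3945 circle [435.  -70.6] 23.1 n 2189
nut tri (array([ 0.43949387, -0.29507129,  0.15718409]), np.float64(0.006543626375653558))
```

Both views agree within 3 mm and the sizes check (head radius 24.8, cap radius 17.2, jar caps 22.6–23.1). Mill at (0.4325, -0.289): moving above it and going down.

>>> jog_arm --pt "-0.075 -0.873 0 0 0 0 1" --pt "-0.075 -0.873 0 0 0 0 1" --pt "-0.075 -0.873 0 0 0 0 1" --pt "-0.075 -0.873 0 0 0 0 1" --pt "-0.075 -0.873 0 0 0 0 1" --pt "-0.075 -0.873 0 0 0 0 1" --pt "-0.075 -0.873 0 0 0 0 1" --pt "0 0 0 0 0 0 1"

```text
t: 4.95
tool_pos: [0.4325, -0.2897, 0.2512]
tool_rot: [-0.297, -3.127, 0.0]
contact_force: [0.1, -0.0, 0.7]
opening: 0.0853
grip_force: 0.0
```

>>> jog_arm --pt "0 0 1 0 0 0 1" --pt "0 0 1 0 0 0 1" --pt "0 0 1 0 0 0 1"

```text
t: 5.25
tool_pos: [0.4328, -0.288, 0.1908]
tool_rot: [0.294, 3.127, 0.0]
contact_force: [0.4, 0.0, -0.5]
opening: 0.0853
grip_force: 0.0
```

Run:
```python
from h import *
o=ctrl.get_obs(); print(yaw(o),o["contact_force"]); to((.4325,-.289,.122),o)
W=cam("wrist",o); im,d=ctrl.get_image("wrist")
vv,uu=np.mgrid[0:384,0:512]; Q=deproj(W,np.c_[uu.ravel(),vv.ravel()],d.ravel()); q=Q[(Q[:,2]>.12)&(Q[:,2]<.18)&(np.hypot(Q[:,0]-.433,Q[:,1]+.289)<.032)]
c,r=cv2.minEnclosingCircle((q[:,:2]*1000).astype(np.float32)); print(c,r,len(q),np.percentile(q[:,2],[5,50,99]), (q[q[:,2]>.163][:,:3]).mean(0))
```

```text
(np.float64(79.24896490346521), np.float64(-0.9999998683938262)) [ 0.39442998  0.01044016 -0.54229236]
tcp [ 0.4328 -0.288   0.1908] shift units [ 0.01 -0.05  3.44]
(432.75469970703125, -290.1099548339844) 24.884235382080078 4866 [0.1322109  0.15384684 0.17046283] [ 0.43118757 -0.29036162  0.16895666]
```

The close view gives the mill axis at (0.4325, -0.290) and its top at 0.170, as expected. Going down and gripping.

>>> jog_arm --pt "0 -0.1 1 0 0 0 1" --pt "0 0 1 0 0 0 1" --pt "0 0 1 0 0 0 1" --pt "0 0 0.44 0 0 0 1" --pt "0 0 0 0 0 0 1"

```text
t: 5.8
tool_pos: [0.4316, -0.2896, 0.1214]
tool_rot: [-0.294, -3.126, -0.003]
contact_force: [-1.1, -0.2, -0.6]
opening: 0.0852
grip_force: 0.0
```

>>> jog_arm --pt "0 0 0 0 0 0 -0.3" --pt "0 0 0 0 0 0 -0.3" --pt "0 0 0 0 0 0 -0.3" --pt "0 0 0 0 0 0 -0.3" --pt "0 0 0 0 0 0 -0.3" --pt "0 0 0 0 0 0 -0.3" --grip_force 40

```text
t: 6.4
tool_pos: [0.4331, -0.2911, 0.1245]
tool_rot: [0.295, 3.125, -0.002]
contact_force: [-0.2, 1.6, 6.1]
opening: 0.046
grip_force: 41.2
```

>>> jog_arm --pt "0 0 -0.3 0 0 0 -0.3" --pt "0 0 -0.7 0 0 0 -0.3" --pt "0 0 -1 0 0 0 -0.3" --pt "0 0 -1 0 0 0 -0.3" --pt "0 0 -1 0 0 0 -0.3" --pt "0 0 -1 0 0 0 -0.3" --pt "0 0 -1 0 0 0 -0.3" --pt "0 0 -0.6 0 0 0 -0.3"

```text
t: 7.2
tool_pos: [0.4325, -0.2908, 0.257]
tool_rot: [0.295, 3.126, -0.003]
contact_force: [1.0, -0.7, -1.7]
opening: 0.0467
grip_force: 41.4
```

Run:
```python
from h import *
o=ctrl.get_obs(); print(yaw(o),o["contact_force"],o["opening"]); to((.3664,.2486,.252),o)
W=cam("wrist",o); im,d,_=grab("wrist","w3"); np.savez("pics/w3c.npz",pos=o["tool_pos"],rot=o["tool_rot"])
im,d,S=grab("side","s3")
```

```text
(np.float64(79.2269636299449), np.float64(-0.9999963613217321)) [ 1.01914112 -0.66910382 -1.69796134] 0.04667429362170125
tcp [ 0.4325 -0.2908  0.257 ] shift units [ 8.29 25.88  0.19]
```

View pics/s3.png

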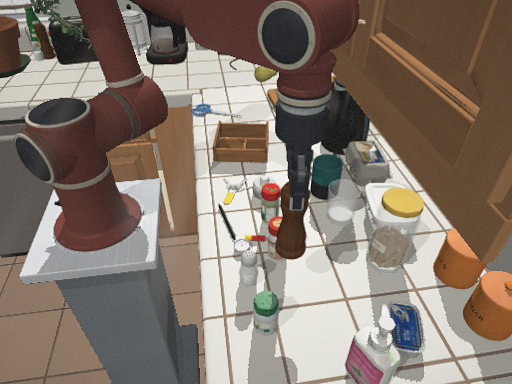

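The mill hangs upright in the gripper at (292,225) with its foot clear of the jars. Carrying it to above the wide cell.

>>> jog_arm --pt "0.16 0.5 0 0 0 0 -0.3" --pt "0.32 1 0 0 0 0 -0.3" --pt "0.32 1 0 0 0 0 -0.3" --pt "0.32 1 0 0 0 0 -0.3" --pt "0.32 1 0 0 0 0 -0.3" --pt "0.32 1 0 0 0 0 -0.3" --pt "0.32 1 0 0 0 0 -0.3" --pt "0.32 1 0 0 0 0 -0.3"

```text
t: 8.1
tool_pos: [0.4119, -0.1323, 0.2525]
tool_rot: [-0.294, -3.125, -0.002]
contact_force: [0.8, 0.4, -2.1]
opening: 0.0468
grip_force: 41.5
```

>>> jog_arm --pt "0.32 1 0 0 0 0 -0.3" --pt "0.32 1 0 0 0 0 -0.3" --pt "0.32 1 0 0 0 0 -0.3" --pt "0.32 1 0 0 0 0 -0.3" --pt "0.32 1 0 0 0 0 -0.3" --pt "0.32 1 0 0 0 0 -0.3" --pt "0.32 1 0 0 0 0 -0.3" --pt "0.32 1 0 0 0 0 -0.3"

```text
t: 8.9
tool_pos: [0.3913, 0.034, 0.2526]
tool_rot: [-0.294, -3.125, -0.0]
contact_force: [0.5, 0.2, -1.8]
opening: 0.0465
grip_force: 41.5
```

>>> jog_arm --pt "0.32 1 0 0 0 0 -0.3" --pt "0.32 1 0 0 0 0 -0.3" --pt "0.32 1 0 0 0 0 -0.3" --pt "0.32 1 0 0 0 0 -0.3" --pt "0.32 1 0 0 0 0 -0.3" --pt "0.32 1 0 0 0 0 -0.3" --pt "0.32 1 0 0 0 0 -0.3" --pt "0.32 1 0 0 0 0 -0.3"

```text
t: 9.7
tool_pos: [0.3707, 0.2002, 0.2526]
tool_rot: [-0.294, -3.125, 0.002]
contact_force: [0.3, -0.4, -1.7]
opening: 0.0466
grip_force: 41.5
```

>>> jog_arm --pt "0.32 1 0 0 0 0 -0.3" --pt "0.32 1 0 0 0 0 -0.3" --pt "0.16 0.38 0 0 0 0 -0.3" --pt "0 0 0 0 0 0 -0.3" --pt "0 0 0 0 0 0 -0.3"

```text
t: 10.2
tool_pos: [0.365, 0.2486, 0.2538]
tool_rot: [-0.295, -3.127, 0.002]
contact_force: [-1.1, -0.4, -2.3]
opening: 0.0463
grip_force: 41.7
```

Run:
```python
from h import *
o=ctrl.get_obs(); print(o["t"],yaw(o),o["contact_force"],o["wrist_torque"],o["opening"]); to((.3664,.2486,.1345),o)
grab("wrist","w4"); np.savez("pics/w4c.npz",pos=o["tool_pos"],rot=o["tool_rot"])
```

```text
10.2 (np.float64(79.23572375476905), np.float64(-0.9999987625343594)) [-1.10886721 -0.40823033 -2.27014579] [-0.05571862  0.07165143  0.00119545] 0.04630224174935563
tcp [0.365  0.2486 0.2538] shift units [-0.07  0.02  5.96]
```

View pics/w4.png

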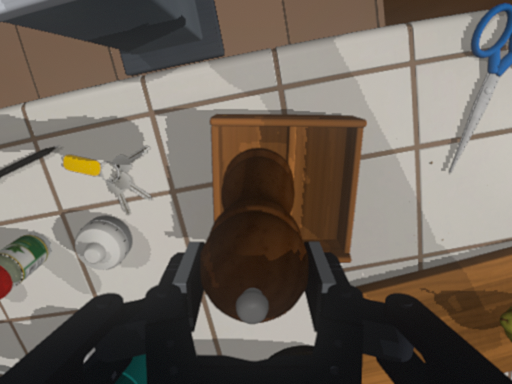

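The mill hangs over the wide cell, foot visible around (258,182), walls at columns 213 and 296. I'll check the foot's axis with depth before lowering it.

Run:
```python
from h import *
z=np.load("pics/w4c.npz"); o=dict(tool_pos=z["pos"],tool_rot=z["rot"]); W=cam("wrist",o); d=np.load("pics/w4.npy")
vv,uu=np.mgrid[0:384,0:512]; Q=deproj(W,np.c_[uu.ravel(),vv.ravel()],d.ravel())
tp=np.array(o["tool_pos"]); L=(Q-tp)@R(o["tool_rot"])*1000
m=(abs(L[:,0])<60)&(abs(L[:,1])<60)&(Q[:,2]>.09)&(Q[:,2]<.3)
for a,b in((.125,.135),(.135,.145),(.145,.16),(.16,.18),(.18,.2),(.255,.29)):
    q=L[m&(Q[:,2]>a)&(Q[:,2]<b)&(abs(L[:,1])<34)]
    if len(q)>5: print(a,len(q),"y",q[:,1].min().round(1),q[:,1].max().round(1),"x max",q[:,0].max().round(1))
print("min z",Q[m&(abs(L[:,1])<34)&(L[:,0]>10)][:,2].min())
```

```text
0.125 30 y -21.1 26.4 x max 29.6
0.135 384 y -24.8 31.9 x max 29.7
0.145 253 y -21.9 29.7 x max 28.5
0.16 700 y -24.0 29.8 x max 27.9
0.18 1188 y -22.1 27.0 x max 25.9
0.255 11019 y -34.0 34.0 x max 25.5
min z 0.13200029002025743
```

Foot axis is within 1 mm in tool x and about 3 mm off in y, bottom at 0.130. I'll correct and lower, slowly near the floor.

>>> jog_arm --pt "-0.07 -0.1 0.5 0 0 0 -0.3" --pt "0 0 1 0 0 0 -0.3" --pt "0 0 1 0 0 0 -0.3" --pt "0 0 1 0 0 0 -0.3" --pt "0 0 1 0 0 0 -0.3" --pt "0 0 0.6 0 0 0 -0.3" --pt "0 0 0.3 0 0 0 -0.3" --pt "0 0 0 0 0 0 -0.3"

```text
t: 11.05
tool_pos: [0.3661, 0.2464, 0.1457]
tool_rot: [-0.296, -3.126, 0.001]
contact_force: [-0.1, 0.4, -1.3]
opening: 0.0465
grip_force: 41.7
```

>>> jog_arm --pt "0 0 0.1 0 0 0 -0.3" --pt "0 0 0.1 0 0 0 -0.3" --pt "0 0 0.05 0 0 0 -0.3" --pt "0 0 0.05 0 0 0 -0.3" --pt "0 0 0 0 0 0 -0.3"

```text
t: 11.55
tool_pos: [0.3665, 0.247, 0.1406]
tool_rot: [0.295, 3.128, 0.0]
contact_force: [0.1, 0.8, -2.4]
opening: 0.0462
grip_force: 41.7
```

>>> jog_arm --pt "0 0 0.1 0 0 0 -0.3" --pt "0 0 0.05 0 0 0 -0.3" --pt "0 0 0.05 0 0 0 -0.3" --pt "0 0 0 0 0 0 -0.3"

```text
t: 11.95
tool_pos: [0.3663, 0.2468, 0.1363]
tool_rot: [-0.295, -3.127, 0.0]
contact_force: [-0.2, 0.3, -1.8]
opening: 0.0463
grip_force: 41.7
```

>>> jog_arm --pt "0 0 0.05 0 0 0 -0.3" --pt "0 0 0 0 0 0 -0.3"

```text
t: 12.15
tool_pos: [0.3664, 0.2469, 0.1354]
tool_rot: [-0.295, -3.128, 0.0]
contact_force: [0.1, -0.3, -1.7]
opening: 0.0471
grip_force: 41.7
```

>>> jog_arm --pt "0 0 0.05 0 0 0 -0.3" --pt "0 0 0 0 0 0 -0.3"

```text
t: 12.35
tool_pos: [0.3665, 0.2469, 0.1345]
tool_rot: [0.295, 3.128, 0.0]
contact_force: [0.5, 0.3, -1.7]
opening: 0.0465
grip_force: 41.7
```

>>> jog_arm --pt "0 0 0.05 0 0 0 -0.3" --pt "0 0 0 0 0 0 -0.3"

```text
t: 12.55
tool_pos: [0.367, 0.2471, 0.1345]
tool_rot: [0.295, 3.126, 0.001]
contact_force: [-0.2, -1.1, 3.4]
opening: 0.0463
grip_force: 42.1
```

>>> jog_arm --pt "0 0 0.05 0 0 0 -0.3" --pt "0 0 0 0 0 0 -0.3"

```text
t: 12.75
tool_pos: [0.3675, 0.2472, 0.1344]
tool_rot: [0.295, 3.125, 0.001]
contact_force: [-1.5, -1.4, 6.6]
opening: 0.0468
grip_force: 42.4
```

The floor is reached (weight taken, light push). Releasing and going straight up.

>>> jog_arm --pt "0 0 -0.06 0 0 0 -0.3" --pt "0 0 0 0 0 0 0.2" --pt "0 0 0 0 0 0 0.4" --pt "0 0 0 0 0 0 0.7" --pt "0 0 0 0 0 0 0.7" --pt "0 0 0 0 0 0 0.7" --pt "0 0 -0.5 0 0 0 0.7" --pt "0 0 -1 0 0 0 0.7"

```text
t: 13.55
tool_pos: [0.3653, 0.2464, 0.1627]
tool_rot: [-0.295, -3.124, 0.003]
contact_force: [0.0, 0.2, -0.7]
opening: 0.0723
grip_force: 0.0
```

>>> jog_arm --pt "0 0 -1 0 0 0 0.7" --pt "0 0 -1 0 0 0 1" --pt "0 0 -1 0 0 0 1" --pt "0 0 -1 0 0 0 1" --pt "0 0 -0.3 0 0 0 1" --pt "0 0 0 0 0 0 1"

```text
t: 14.15
tool_pos: [0.3671, 0.2472, 0.2512]
tool_rot: [0.295, 3.125, 0.002]
contact_force: [-0.1, 0.1, -0.4]
opening: 0.0855
grip_force: 0.0
```

```bash
cat >> h.py <<'E'
def caddy_check(fn):
    o=ctrl.get_obs(); im,d,W=grab("wrist",fn); vv,uu=np.mgrid[0:384,0:512]
    Q=deproj(W,np.c_[uu.ravel(),vv.ravel()],d.ravel()); Q=Q[d.ravel()>0]
    th=np.radians(79.); A=np.array([[np.cos(th),np.sin(th)],[-np.sin(th),np.cos(th)]])
    C=np.c_[(Q[:,:2]-[.4065,.2765])@A.T*1000,Q[:,2]*1000]
    return o,Q,C
def circ(q): c,r=cv2.minEnclosingCircle(q[:,:2].astype(np.float32)); return np.round(c,1),round(r,1),len(q)
E
python3 - <<'E'
from h import *
o,Q,C=caddy_check("w5"); print(o["t"],o["contact_force"]); to((.357,-.248,.252),o)
n=C[(np.hypot(C[:,0]+35,C[:,1]-34)<35)&(C[:,2]>140)&(C[:,2]<172)]; print("mill head caddy frame",circ(n)); n=C[(np.hypot(C[:,0]+35,C[:,1]-34)<15)&(C[:,2]>173)&(C[:,2]<190)]; print("nut",circ(n), n[:,2].max())
e=C[(abs(C[:,0])<90)&(abs(C[:,1])<95)&(C[:,2]>40)&(C[:,2]<65)]; print("caddy rect",cv2.minAreaRect(e[:,:2].astype(np.float32)))
E
```

```text
14.15 [-0.13111328  0.12078931 -0.40994918]
tcp [0.3671 0.2472 0.2512] shift units [ -4.13 -24.42  -0.07]
mill head caddy frame (array([-35.6,  33.7]), 24.9, 2917)
nut (array([-36.2,  34.1]), 6.0, 231) 181.99432371501672
caddy rect ((-0.6863784790039062, -1.4163742065429688), (165.9769287109375, 162.95559692382812), 89.98751831054688)
```

View pics/w5.png

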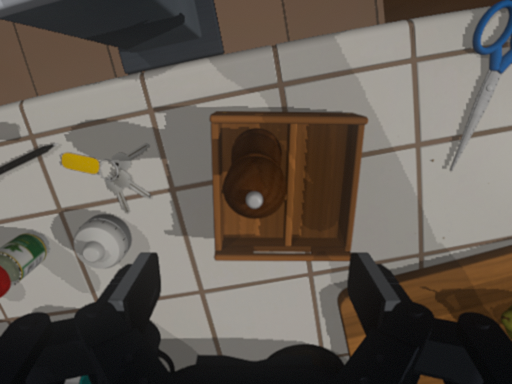

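Mill stands upright in the wide cell: nut at (254,200), head axis at caddy (-36,34), and the caddy hasn't moved. Next, the salt shaker.

>>> jog_arm --pt "-0.165 -0.977 0 0 0 0 1" --pt "-0.165 -0.977 0 0 0 0 1" --pt "-0.165 -0.977 0 0 0 0 1" --pt "-0.165 -0.977 0 0 0 0 1" --pt "-0.165 -0.977 0 0 0 0 1" --pt "-0.165 -0.977 0 0 0 0 1" --pt "-0.165 -0.977 0 0 0 0 1" --pt "-0.165 -0.977 0 0 0 0 1"

```text
t: 15.0
tool_pos: [0.3624, 0.0876, 0.248]
tool_rot: [-0.294, -3.125, 0.001]
contact_force: [-0.1, 0.3, -0.3]
opening: 0.0854
grip_force: 0.0
```

>>> jog_arm --pt "-0.165 -0.977 0 0 0 0 1" --pt "-0.165 -0.977 0 0 0 0 1" --pt "-0.165 -0.977 0 0 0 0 1" --pt "-0.165 -0.977 0 0 0 0 1" --pt "-0.165 -0.977 0 0 0 0 1" --pt "-0.165 -0.977 0 0 0 0 1" --pt "-0.165 -0.977 0 0 0 0 1" --pt "-0.165 -0.977 0 0 0 0 1"

```text
t: 15.8
tool_pos: [0.3592, -0.0707, 0.248]
tool_rot: [-0.295, -3.125, -0.001]
contact_force: [0.5, -0.4, -0.4]
opening: 0.0855
grip_force: 0.0
```

>>> jog_arm --pt "-0.165 -0.977 0 0 0 0 1" --pt "-0.165 -0.977 0 0 0 0 1" --pt "-0.165 -0.977 0 0 0 0 1" --pt "-0.165 -0.977 0 0 0 0 1" --pt "-0.165 -0.977 0 0 0 0 1" --pt "-0.165 -0.977 0 0 0 0 1" --pt "-0.165 -0.977 0 0 0 0 1" --pt "-0.165 -0.977 0 0 0 0 1"

```text
t: 16.6
tool_pos: [0.356, -0.2289, 0.2479]
tool_rot: [-0.295, -3.125, -0.003]
contact_force: [-0.4, -0.5, -0.2]
opening: 0.0854
grip_force: 0.0
```

>>> jog_arm --pt "-0.165 -0.977 0 0 0 0 1" --pt "0 0 1 0 0 0 1" --pt "0 0 1 0 0 0 1" --pt "0 0 1 0 0 0 1" --pt "0 0 1 0 0 0 1" --pt "0 0 0 0 0 0 1"

```text
t: 17.2
tool_pos: [0.354, -0.2463, 0.1649]
tool_rot: [-0.294, -3.121, -0.009]
contact_force: [-0.1, -0.1, -0.3]
opening: 0.0858
grip_force: 0.0
```

```bash
cat >> h.py <<'E'
def objs(fn,spots):
    o,Q,C=caddy_check(fn); print(o["t"],yaw(o),o["contact_force"].round(1))
    for x,y,zlo,zhi,r in spots:
        q=Q[(np.hypot(Q[:,0]-x,Q[:,1]-y)<r)&(Q[:,2]>zlo)&(Q[:,2]<zhi)]
        if len(q)>10: print((x,y),circ(q*1000),"ztop",np.percentile(q[:,2],99).round(4))
    return o,Q,C
E
python3 - <<'E'
from h import *
o,Q,C=objs("w6",[(.357,-.248,.068,.1,.024),(.43,-.187,.09,.12,.03)]); to((.357,-.248,.057),o)
E
```

```text
17.2 (np.float64(79.22110610694885), np.float64(-0.9999596171702081)) [-0.1 -0.1 -0.3]
(0.357, -0.248) (array([ 357.6, -249.1]), 17.2, 1702) ztop 0.0905
(0.43, -0.187) (array([ 430.4, -189.4]), 22.5, 1628) ztop 0.1083
tcp [ 0.354  -0.2463  0.1649] shift units [-0.2  -0.08  5.39]
```

Salt axis at (0.3575, -0.249), top 0.0905. Going down and gripping the cap.

>>> jog_arm --pt "-0.2 -0.13 1 0 0 0 1" --pt "0 0 1 0 0 0 1" --pt "0 0 1 0 0 0 1" --pt "0 0 1 0 0 0 1" --pt "0 0 1 0 0 0 1" --pt "0 0 0.39 0 0 0 1" --pt "0 0 0 0 0 0 1" --pt "0 0 0 0 0 0 1"

```text
t: 18.05
tool_pos: [0.3603, -0.2523, 0.0631]
tool_rot: [0.295, 3.126, -0.002]
contact_force: [-0.7, 0.5, 0.4]
opening: 0.0853
grip_force: 0.0
```

Run:
```python
from h import *
o=ctrl.get_obs(); print(yaw(o),o["contact_force"]); to((.3575,-.249,.057),o)
```

```text
(np.float64(79.2337037073503), np.float64(-0.9999984864162796)) [-0.65358369  0.48552379  0.41214017]
tcp [ 0.3603 -0.2523  0.0631] shift units [0.17 0.14 0.31]
```

>>> jog_arm --pt "0.16 0.14 0.3 0 0 0 1" --pt "0 0 0 0 0 0 1"

```text
t: 18.25
tool_pos: [0.3568, -0.248, 0.0559]
tool_rot: [-0.295, -3.128, -0.0]
contact_force: [-0.8, 0.2, -0.4]
opening: 0.0855
grip_force: 0.0
```

>>> jog_arm --pt "0 0 0 0 0 0 -0.5" --pt "0 0 0 0 0 0 -0.5" --pt "0 0 0 0 0 0 -0.5" --pt "0 0 0 0 0 0 -0.5" --pt "0 0 0 0 0 0 -0.5" --pt "0 0 0 0 0 0 -0.5" --pt "0 0 0 0 0 0 -0.5" --grip_force 35

```text
t: 18.95
tool_pos: [0.3573, -0.2486, 0.0563]
tool_rot: [0.295, 3.127, -0.001]
contact_force: [-0.5, 0.4, 2.6]
opening: 0.0324
grip_force: 35.0
```

>>> jog_arm --pt "0 0 -0.3 0 0 0 -0.5" --pt "0 0 -0.95 0 0 0 -0.5" --pt "0 0 -1 0 0 0 -0.5" --pt "0 0 -1 0 0 0 -0.5" --pt "0 0 -1 0 0 0 -0.5" --pt "0 0 -1 0 0 0 -0.5" --pt "0 0 -1 0 0 0 -0.5" --pt "0 0 -1 0 0 0 -0.5"

```text
t: 19.75
tool_pos: [0.3567, -0.248, 0.2014]
tool_rot: [-0.295, -3.127, -0.001]
contact_force: [0.4, 0.3, -0.6]
opening: 0.0325
grip_force: 34.7
```

Run:
```python
from h import *
o=ctrl.get_obs(); print(yaw(o),o["contact_force"],o["opening"]); to((.444,.2335,.20),o)
```

```text
(np.float64(79.23311614344438), np.float64(-0.9999996636871601)) [ 0.40001399  0.3081252  -0.64728284] 0.03252700182807063
tcp [ 0.3567 -0.248   0.2014] shift units [ 0.21 24.46  0.08]
```

Salt held. Carrying it along the caddy's x axis to above the narrow cell.

>>> jog_arm --pt "0 0.5 0 0 0 0 -0.5" --pt "0.1 1 0 0 0 0 -0.5" --pt "0.1 1 0 0 0 0 -0.5" --pt "0 1 0 0 0 0 -0.5" --pt "0 1 0 0 0 0 -0.5" --pt "0 1 0 0 0 0 -0.5" --pt "0 1 0 0 0 0 -0.5" --pt "0 1 0 0 0 0 -0.5"

```text
t: 20.55
tool_pos: [0.3804, -0.0985, 0.1991]
tool_rot: [-0.294, -3.126, -0.002]
contact_force: [-0.5, 0.8, -0.9]
opening: 0.0327
grip_force: 34.8
```

>>> jog_arm --pt "0 1 0 0 0 0 -0.5" --pt "0 1 0 0 0 0 -0.5" --pt "0 1 0 0 0 0 -0.5" --pt "0 1 0 0 0 0 -0.5" --pt "0 1 0 0 0 0 -0.5" --pt "0 1 0 0 0 0 -0.5" --pt "0 1 0 0 0 0 -0.5" --pt "0 1 0 0 0 0 -0.5"

```text
t: 21.35
tool_pos: [0.4099, 0.0584, 0.1991]
tool_rot: [-0.294, -3.125, -0.0]
contact_force: [0.0, -1.1, -0.0]
opening: 0.0324
grip_force: 34.8
```

>>> jog_arm --pt "0 1 0 0 0 0 -0.5" --pt "0 1 0 0 0 0 -0.5" --pt "0 1 0 0 0 0 -0.5" --pt "0 1 0 0 0 0 -0.5" --pt "0 1 0 0 0 0 -0.5" --pt "0 1 0 0 0 0 -0.5" --pt "0 0.7 0 0 0 0 -0.5" --pt "0 0 0 0 0 0 -0.5"

```text
t: 22.15
tool_pos: [0.4353, 0.1898, 0.1997]
tool_rot: [-0.291, -3.126, 0.001]
contact_force: [0.7, -0.1, -1.1]
opening: 0.0326
grip_force: 34.8
```

Run:
```python
from h import *
o,Q,C=caddy_check("w7"); print(o["t"],yaw(o),o["contact_force"],o["opening"]); to((.444,.2335,.0665),o)
z=C[:,2]; q=C[(abs(C[:,0]+55)<60)&(abs(C[:,1]+45)<35)&(z>100)&(z<215)]
print("held min z",np.percentile(q[:,2],1))
for a,b in((140,150),(150,160),(160,175),(175,190)):
    k=q[(q[:,2]>a)&(q[:,2]<b)]
    if len(k)>5: print(a,len(k),k.min(0).round(1),k.max(0).round(1))
```

```text
22.15 (np.float64(79.36412401505466), np.float64(-0.9999978578756007)) [ 0.73933918 -0.08279538 -1.09769434] 0.03256044267657962
tcp [0.4353 0.1898 0.1997] shift units [-0.04  2.23  6.66]
held min z 150.57198721357756
140 30 [-97.1 -34.4 146.4] [-64.6 -23.7 150. ]
150 184 [-97.5 -33.9 150. ] [-62.  -22.8 159.9]
160 423 [-101.2  -41.   160. ] [-58.9 -21.9 175. ]
175 1188 [-101.   -43.8  175. ] [-58.3 -22.  190. ]
```

View pics/w7.png

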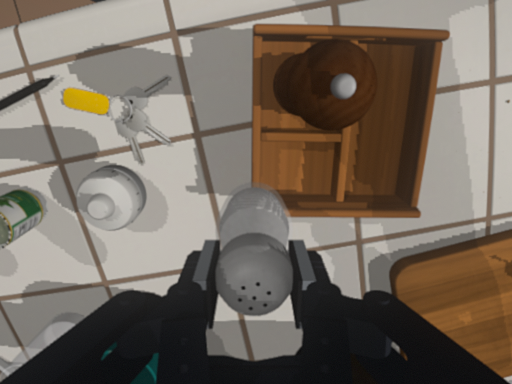

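Salt held upright, seen at (255,255) beside the cell; the narrow cell's opening is at (300,170). The axis matches the TCP, so I'll shift 2.23 units and lower it.

>>> jog_arm --pt "0 1 0 0 0 0 -0.5" --pt "0 0.9 0 0 0 0 -0.5" --pt "-0.04 0.33 0 0 0 0 -0.5" --pt "0 0 0.6 0 0 0 -0.5" --pt "0 0 1 0 0 0 -0.5" --pt "0 0 1 0 0 0 -0.5" --pt "0 0 0 0 0 0 -0.5"

```text
t: 22.9
tool_pos: [0.4425, 0.2304, 0.1445]
tool_rot: [-0.296, -3.121, 0.006]
contact_force: [-0.5, -0.1, -1.1]
opening: 0.0327
grip_force: 34.9
```

Run:
```python
from h import *
o=ctrl.get_obs(); print(o["t"],yaw(o),o["contact_force"],o["opening"]); to((.444,.2335,.0665),o)
```

```text
22.9 (np.float64(79.17950084826852), np.float64(-0.9999680876240337)) [-0.52978615 -0.1191766  -1.13304983] 0.03273975476656613
tcp [0.4425 0.2304 0.1445] shift units [-0.07  0.19  3.9 ]
```

>>> jog_arm --pt "-0.05 0.1 0.6 0 0 0 -0.5" --pt "0 0 0.9 0 0 0 -0.5" --pt "0 0 0.9 0 0 0 -0.5" --pt "0 0 0.6 0 0 0 -0.5" --pt "0 0 0.2 0 0 0 -0.5" --pt "0 0 0 0 0 0 -0.5"

```text
t: 23.5
tool_pos: [0.4465, 0.2339, 0.0846]
tool_rot: [-0.295, -3.127, 0.0]
contact_force: [-0.0, 0.0, -0.3]
opening: 0.0327
grip_force: 34.9
```

Run:
```python
from h import *
o=ctrl.get_obs(); print(o["t"],yaw(o),o["contact_force"],o["opening"]); to((.444,.2335,.0665),o)
```

```text
23.5 (np.float64(79.21979938020574), np.float64(-0.999999814134316)) [-0.01380973  0.04418161 -0.31080845] 0.03271549703415867
tcp [0.4465 0.2339 0.0846] shift units [ 0.12 -0.04  0.91]
```

>>> jog_arm --pt "0.1 -0.04 0.2 0 0 0 -0.5" --pt "0 0 0.2 0 0 0 -0.5" --pt "0 0 0.15 0 0 0 -0.5" --pt "0 0 0.1 0 0 0 -0.5" --pt "0 0 0.1 0 0 0 -0.5" --pt "0 0 0 0 0 0 -0.5"

```text
t: 24.1
tool_pos: [0.4443, 0.2335, 0.0696]
tool_rot: [-0.295, -3.127, 0.0]
contact_force: [0.2, 0.9, -1.1]
opening: 0.0327
grip_force: 34.9
```

>>> jog_arm --pt "0 0 0.05 0 0 0 -0.5" --pt "0 0 0.03 0 0 0 -0.5" --pt "0 0 0 0 0 0 -0.5"

```text
t: 24.4
tool_pos: [0.4444, 0.2336, 0.0683]
tool_rot: [-0.295, -3.128, 0.0]
contact_force: [-0.1, -0.9, -0.6]
opening: 0.0322
grip_force: 34.9
```

>>> jog_arm --pt "0 0 0.05 0 0 0 -0.5" --pt "0 0 0 0 0 0 -0.5"

```text
t: 24.6
tool_pos: [0.4444, 0.2336, 0.0672]
tool_rot: [-0.295, -3.128, 0.0]
contact_force: [-0.1, 0.3, 0.1]
opening: 0.0327
grip_force: 34.9
```

>>> jog_arm --pt "0 0 0.05 0 0 0 -0.5" --pt "0 0 0 0 0 0 -0.5"

```text
t: 24.8
tool_pos: [0.4446, 0.2336, 0.0664]
tool_rot: [0.295, 3.128, 0.0]
contact_force: [-0.3, 0.0, -1.1]
opening: 0.0328
grip_force: 34.9
```

>>> jog_arm --pt "0 0 0.04 0 0 0 -0.5" --pt "0 0 0 0 0 0 -0.5"

```text
t: 25.0
tool_pos: [0.4449, 0.2337, 0.0663]
tool_rot: [0.295, 3.127, 0.0]
contact_force: [-1.5, -0.5, 5.5]
opening: 0.0324
grip_force: 35.5
```

Salt on the floor (5.5 N). Releasing and rising.

>>> jog_arm --pt "0 0 -0.05 0 0 0 -0.5" --pt "0 0 0 0 0 0 0" --pt "0 0 0 0 0 0 0.3" --pt "0 0 0 0 0 0 0.4" --pt "0 0 0 0 0 0 0.4" --pt "0 0 -0.3 0 0 0 0.4" --pt "0 0 -1 0 0 0 0.4" --pt "0 0 -1 0 0 0 0.4"

```text
t: 25.8
tool_pos: [0.444, 0.2334, 0.1128]
tool_rot: [-0.295, -3.127, 0.001]
contact_force: [0.3, 1.3, 0.7]
opening: 0.0595
grip_force: 0.0
```

>>> jog_arm --pt "0 0 -1 0 0 0 0.6" --pt "0 0 -1 0 0 0 1" --pt "0 0 -1 0 0 0 1" --pt "0 0 -1 0 0 0 1" --pt "0 0 -1 0 0 0 1" --pt "0 0 -1 0 0 0 1" --pt "0 0 -0.8 0 0 0 1" --pt "0 0 0 0 0 0 1"

```text
t: 26.6
tool_pos: [0.4458, 0.2341, 0.2519]
tool_rot: [0.294, 3.123, 0.004]
contact_force: [-0.1, 0.1, -0.1]
opening: 0.0856
grip_force: 0.0
```

Run:
```python
from h import *
o,Q,C=caddy_check("w8"); print(o["t"],yaw(o),o["contact_force"])
print("mill",circ(C[(np.hypot(C[:,0]+35,C[:,1]-34)<35)&(C[:,2]>140)&(C[:,2]<172)]),"salt",circ(C[(np.hypot(C[:,0]+35,C[:,1]+45)<24)&(C[:,2]>78)&(C[:,2]<110)]),C[(np.hypot(C[:,0]+35,C[:,1]+45)<24)&(C[:,2]<120)][:,2].max())
e=C[(abs(C[:,0])<90)&(abs(C[:,1])<95)&(C[:,2]>40)&(C[:,2]<62)]; print("caddy rect",cv2.minAreaRect(e[:,:2].astype(np.float32)))
to((.434,-.0705,.25),o)
```

```text
26.6 (np.float64(79.23043552166263), np.float64(-0.9999845387347626)) [-0.06502546  0.0592409  -0.05627302]
mill (array([-35.8,  33.9]), 25.0, 3710) salt (array([-35.2, -46.2]), 17.3, 1023) 101.66918072306986
caddy rect ((-0.908203125, -1.6778106689453125), (166.85980224609375, 162.68234252929688), 89.89837646484375)
tcp [0.4458 0.2341 0.2519] shift units [ -2.27 -15.07   0.06]
```

Salt stands in the narrow cell at (-35,-46), top 0.101, and the caddy and mill haven't moved. Now the nearer spice jar at (0.434, -0.070).

>>> jog_arm --pt "-0.142 -0.942 0 0 0 0 1" --pt "-0.142 -0.942 0 0 0 0 1" --pt "-0.142 -0.942 0 0 0 0 1" --pt "-0.142 -0.942 0 0 0 0 1" --pt "-0.142 -0.942 0 0 0 0 1" --pt "-0.142 -0.942 0 0 0 0 1" --pt "-0.142 -0.942 0 0 0 0 1" --pt "-0.142 -0.942 0 0 0 0 1"

```text
t: 27.45
tool_pos: [0.4378, 0.0805, 0.2467]
tool_rot: [-0.294, -3.125, 0.001]
contact_force: [0.7, -0.4, -0.8]
opening: 0.0856
grip_force: 0.0
```

>>> jog_arm --pt "-0.142 -0.942 0 0 0 0 1" --pt "-0.142 -0.942 0 0 0 0 1" --pt "-0.142 -0.942 0 0 0 0 1" --pt "-0.142 -0.942 0 0 0 0 1" --pt "-0.142 -0.942 0 0 0 0 1" --pt "-0.142 -0.942 0 0 0 0 1" --pt "-0.142 -0.942 0 0 0 0 1" --pt "-0.142 -0.942 0 0 0 0 1"

```text
t: 28.25
tool_pos: [0.432, -0.0716, 0.2467]
tool_rot: [-0.295, -3.125, -0.001]
contact_force: [0.1, 0.5, -0.8]
opening: 0.0856
grip_force: 0.0
```

>>> jog_arm --pt "0 0 1 0 0 0 1" --pt "0 0 1 0 0 0 1" --pt "0 0 1 0 0 0 1" --pt "0 0 1 0 0 0 1" --pt "0 0 0 0 0 0 1" --pt "0 0 0 0 0 0 1"

```text
t: 28.85
tool_pos: [0.4321, -0.0708, 0.1676]
tool_rot: [-0.295, -3.125, -0.001]
contact_force: [0.3, -0.8, 0.0]
opening: 0.0853
grip_force: 0.0
```

Run:
```python
from h import *
o,Q,C=objs("w9",[(.434,-.0705,.088,.12,.03),(.43,-.187,.088,.12,.03)]); to((.434,-.0705,.073),o)
```

```text
28.85 (np.float64(79.23097795879296), np.float64(-0.9999972972617294)) [ 0.3 -0.8  0. ]
(0.434, -0.0705) (array([434.7, -69.8]), 22.8, 3573) ztop 0.1088
(0.43, -0.187) (array([ 431.5, -187.9]), 23.4, 3566) ztop 0.1083
tcp [ 0.4321 -0.0708  0.1676] shift units [-0.1   0.03  4.73]
```

>>> jog_arm --pt "-0.12 0.06 0.7 0 0 0 1" --pt "0 0 1 0 0 0 1" --pt "0 0 1 0 0 0 1" --pt "0 0 1 0 0 0 1" --pt "0 0 0.7 0 0 0 1" --pt "0 0 0.33 0 0 0 1" --pt "0 0 0 0 0 0 1"

```text
t: 29.6
tool_pos: [0.4349, -0.0701, 0.0731]
tool_rot: [-0.295, -3.126, -0.001]
contact_force: [0.3, 0.6, 0.7]
opening: 0.0856
grip_force: 0.0
```

Run:
```python
from h import *
o=ctrl.get_obs(); print(o["t"],yaw(o),o["contact_force"]); to((.4345,-.0700,.073),o)
```

```text
29.6 (np.float64(79.2276785673173), np.float64(-0.999998827934137)) [0.3446224  0.55408685 0.69319693]
tcp [ 0.4349 -0.0701  0.0731] shift units [0.02 0.   0.01]
```

>>> jog_arm --pt "0 0 0 0 0 0 -0.3" --pt "0 0 0 0 0 0 -0.3" --pt "0 0 0 0 0 0 -0.3" --pt "0 0 0 0 0 0 -0.3" --pt "0 0 0 0 0 0 -0.3" --pt "0 0 0 0 0 0 -0.3"

```text
t: 30.2
tool_pos: [0.4363, -0.0706, 0.0751]
tool_rot: [0.295, 3.126, -0.001]
contact_force: [-0.1, 0.2, 5.7]
opening: 0.0434
grip_force: 35.9
```

>>> jog_arm --pt "0 0 -0.3 0 0 0 -0.3" --pt "0 0 -0.7 0 0 0 -0.3" --pt "0 0 -1 0 0 0 -0.3" --pt "0 0 -1 0 0 0 -0.3" --pt "0 0 -1 0 0 0 -0.3" --pt "0 0 -1 0 0 0 -0.3" --pt "0 0 -1 0 0 0 -0.3" --pt "0 0 -0.4 0 0 0 -0.3"

```text
t: 31.0
tool_pos: [0.4362, -0.0706, 0.2048]
tool_rot: [0.294, 3.124, -0.002]
contact_force: [1.2, -0.7, -1.3]
opening: 0.0436
grip_force: 35.7
```

Run:
```python
from h import *
o=ctrl.get_obs(); print(o["t"],yaw(o),o["contact_force"],o["opening"]); to((.4538,.3101,.2),o)
```

```text
31.0 (np.float64(79.2302837608617), np.float64(-0.9999918385251457)) [ 1.1705059  -0.67868214 -1.25509224] 0.04360390195059044
tcp [ 0.4362 -0.0706  0.2048] shift units [ 2.69 18.86  0.22]
```

Jar held. Carrying it past the mill over the salt side to above the long bay.

>>> jog_arm --pt "0.07 0.5 0 0 0 0 -0.3" --pt "0.14 1 0 0 0 0 -0.3" --pt "0.14 1 0 0 0 0 -0.3" --pt "0.14 1 0 0 0 0 -0.3" --pt "0.14 1 0 0 0 0 -0.3" --pt "0.14 1 0 0 0 0 -0.3" --pt "0.14 1 0 0 0 0 -0.3" --pt "0.14 1 0 0 0 0 -0.3"

```text
t: 31.8
tool_pos: [0.4416, 0.0825, 0.2002]
tool_rot: [-0.294, -3.125, 0.0]
contact_force: [-0.5, -1.1, -1.1]
opening: 0.0436
grip_force: 35.8
```

>>> jog_arm --pt "0.14 1 0 0 0 0 -0.3" --pt "0.14 1 0 0 0 0 -0.3" --pt "0.14 1 0 0 0 0 -0.3" --pt "0.14 1 0 0 0 0 -0.3" --pt "0.14 1 0 0 0 0 -0.3" --pt "0.14 1 0 0 0 0 -0.3" --pt "0.14 1 0 0 0 0 -0.3" --pt "0.14 1 0 0 0 0 -0.3"

```text
t: 32.6
tool_pos: [0.4493, 0.2435, 0.2001]
tool_rot: [-0.294, -3.125, 0.002]
contact_force: [-0.7, -0.3, -0.6]
opening: 0.0439
grip_force: 35.8
```

>>> jog_arm --pt "0.14 1 0 0 0 0 -0.3" --pt "0.14 1 0 0 0 0 -0.3" --pt "0.14 1 0 0 0 0 -0.3" --pt "0 0.35 0 0 0 0 -0.3" --pt "0 0 0 0 0 0 -0.3"

```text
t: 33.1
tool_pos: [0.454, 0.3103, 0.2006]
tool_rot: [-0.292, -3.126, 0.002]
contact_force: [0.0, 0.4, -1.0]
opening: 0.0438
grip_force: 35.8
```

Run:
```python
from h import *
o,Q,C=caddy_check("w10"); print(o["t"],yaw(o),o["contact_force"],o["opening"]); to((.3782,.3248,.2),o)
q=C[(abs(C[:,0]-42)<45)&(abs(C[:,1]+40)<40)&(C[:,2]>118)&(C[:,2]<200)]
for a,b in((120,135),(135,150),(150,170),(170,190)):
    k=q[(q[:,2]>a)&(q[:,2]<b)]
    if len(k)>5: print(a,len(k),k.min(0).round(1),k.max(0).round(1))
```

```text
33.1 (np.float64(79.31866712575497), np.float64(-0.9999971711189111)) [ 0.04627679  0.39253532 -0.9523586 ] 0.043842352006181924
tcp [0.454  0.3103 0.2006] shift units [3.86 0.01 0.04]
120 89 [ 22.8 -29.3 127. ] [ 60.6 -17.5 134.9]
135 293 [ 20.3 -33.3 135. ] [ 63.4 -16.8 150. ]
150 648 [ 20.9 -32.  150. ] [ 63.8 -16.7 170. ]
170 875 [ 20.5 -33.2 170.1] [ 64.3 -16.4 190. ]
```

View pics/w10.png

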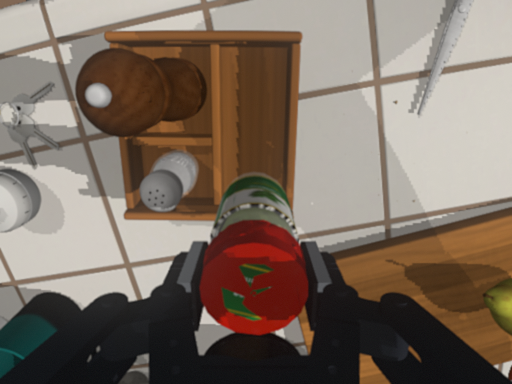

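The jar hangs upright, cap at (255,275), its axis at caddy (42,-39); mill and salt stand correctly. Shifting to y=+37 and lowering.

>>> jog_arm --pt "0.6 0 0 0 0 0 -0.3" --pt "1 0 0 0 0 0 -0.3" --pt "1 0 0 0 0 0 -0.3" --pt "0.9 0 0 0 0 0 -0.3" --pt "0.36 0 0 0 0 0 -0.3" --pt "0 0 0.5 0 0 0 -0.3" --pt "0 0 0.5 0 0 0 -0.3" --pt "0 0 0 0 0 0 -0.3"

```text
t: 33.95
tool_pos: [0.3783, 0.3232, 0.1792]
tool_rot: [-0.295, -3.124, 0.004]
contact_force: [-1.0, 0.0, -1.7]
opening: 0.0436
grip_force: 35.8
```

Run:
```python
from h import *
o=ctrl.get_obs(); print(o["t"],yaw(o),o["contact_force"],o["opening"]); to((.3782,.3248,.085),o)
```

```text
33.95 (np.float64(79.19693183578849), np.float64(-0.9999909212423926)) [-0.96681039  0.03957519 -1.65999913] 0.043550954675535006
tcp [0.3783 0.3232 0.1792] shift units [0.01 0.09 4.71]
```

>>> jog_arm --pt "0 0.05 0.8 0 0 0 -0.3" --pt "0 0 0.9 0 0 0 -0.3" --pt "0 0 0.9 0 0 0 -0.3" --pt "0 0 0.8 0 0 0 -0.3" --pt "0 0 0.5 0 0 0 -0.3" --pt "0 0 0 0 0 0 -0.3"

```text
t: 34.55
tool_pos: [0.3782, 0.3243, 0.1014]
tool_rot: [-0.295, -3.124, 0.004]
contact_force: [-0.5, -0.8, 0.0]
opening: 0.0434
grip_force: 35.9
```

Run:
```python
from h import *
o=ctrl.get_obs(); print(o["t"],yaw(o),o["contact_force"],o["opening"]); to((.3782,.3248,.085),o)
```

```text
34.55 (np.float64(79.2085495790024), np.float64(-0.9999910281801236)) [-0.49683084 -0.76561985  0.00204778] 0.043355592382592394
tcp [0.3782 0.3243 0.1014] shift units [0.   0.03 0.82]
```

>>> jog_arm --pt "0 0 0.2 0 0 0 -0.3" --pt "0 0 0.2 0 0 0 -0.3" --pt "0 0 0.15 0 0 0 -0.3" --pt "0 0 0.05 0 0 0 -0.3" --pt "0 0 0 0 0 0 -0.3"

```text
t: 35.05
tool_pos: [0.3793, 0.3252, 0.092]
tool_rot: [0.295, 3.128, 0.0]
contact_force: [-0.6, 0.1, -2.2]
opening: 0.0437
grip_force: 36.0
```

>>> jog_arm --pt "0 0 0.05 0 0 0 -0.3" --pt "0 0 0.05 0 0 0 -0.3" --pt "0 0 0 0 0 0 -0.3"

```text
t: 35.35
tool_pos: [0.3792, 0.3252, 0.0899]
tool_rot: [0.295, 3.128, 0.0]
contact_force: [-0.4, 0.2, -0.9]
opening: 0.0434
grip_force: 36.0
```

>>> jog_arm --pt "0 0 0.05 0 0 0 -0.3" --pt "0 0 0 0 0 0 -0.3"

```text
t: 35.55
tool_pos: [0.3792, 0.3251, 0.0888]
tool_rot: [-0.295, -3.128, 0.0]
contact_force: [-0.2, -0.3, -0.3]
opening: 0.0436
grip_force: 36.0
```

>>> jog_arm --pt "0 0 0.06 0 0 0 -0.3" --pt "0 0 0.05 0 0 0 -0.3" --pt "0 0 0 0 0 0 -0.3"

```text
t: 35.85
tool_pos: [0.3791, 0.325, 0.0864]
tool_rot: [-0.295, -3.127, 0.0]
contact_force: [0.2, -0.3, -0.6]
opening: 0.0437
grip_force: 36.0
```

>>> jog_arm --pt "0 0 0.05 0 0 0 -0.3" --pt "0 0 0 0 0 0 -0.3"

```text
t: 36.05
tool_pos: [0.3792, 0.3251, 0.0855]
tool_rot: [-0.295, -3.127, 0.0]
contact_force: [-0.1, -0.5, -0.2]
opening: 0.0436
grip_force: 36.0
```

>>> jog_arm --pt "0 0 0.05 0 0 0 -0.3" --pt "0 0 0 0 0 0 -0.3"

```text
t: 36.25
tool_pos: [0.3794, 0.3253, 0.0851]
tool_rot: [0.295, 3.127, 0.0]
contact_force: [-0.9, 0.1, 1.4]
opening: 0.0432
grip_force: 36.3
```

>>> jog_arm --pt "0 0 0.03 0 0 0 -0.3" --pt "0 0 0 0 0 0 -0.3"

```text
t: 36.45
tool_pos: [0.3797, 0.3253, 0.0851]
tool_rot: [0.295, 3.127, 0.0]
contact_force: [-1.3, -0.5, 5.0]
opening: 0.0431
grip_force: 36.7
```

>>> jog_arm --pt "0 0 -0.04 0 0 0 -0.2" --pt "0 0 0 0 0 0 0.2" --pt "0 0 0 0 0 0 0.33" --pt "0 0 0 0 0 0 0.33" --pt "0 0 0 0 0 0 0.33" --pt "0 0 -0.3 0 0 0 0.33" --pt "0 0 -1 0 0 0 0.33" --pt "0 0 -1 0 0 0 0.33"

```text
t: 37.25
tool_pos: [0.3788, 0.3249, 0.1312]
tool_rot: [-0.295, -3.127, 0.001]
contact_force: [0.2, -0.4, 0.6]
opening: 0.0568
grip_force: 0.0
```

>>> jog_arm --pt "0 0 -1 0 0 0 0.33" --pt "0 0 -1 0 0 0 0.33" --pt "0 0 -1 0 0 0 0.6" --pt "0 0 -1 0 0 0 1" --pt "0 0 -1 0 0 0 1" --pt "0 0 -0.8 0 0 0 1" --pt "0 0 0 0 0 0 1" --pt "0 0 0 0 0 0 1"

```text
t: 38.05
tool_pos: [0.3792, 0.3251, 0.2468]
tool_rot: [0.295, 3.128, 0.0]
contact_force: [0.1, 0.3, -1.5]
opening: 0.0853
grip_force: 0.0
```

```bash
cat >> h.py <<'E'
def status(fn):
    o,Q,C=caddy_check(fn); print(o["t"],yaw(o),o["contact_force"].round(1),o["opening"])
    for nm,x,y,r,a,b in(("mill",-35,34,35,140,172),("salt",-35,-45,24,78,104),("jar+",42,37,30,98,122),("jar-",42,-37,30,98,122)):
        q=C[(np.hypot(C[:,0]-x,C[:,1]-y)<r)&(C[:,2]>a)&(C[:,2]<b)]
        if len(q)>20: print(nm,circ(q),"ztop",np.percentile(q[:,2],99).round(1))
    e=C[(abs(C[:,0])<90)&(abs(C[:,1])<95)&(C[:,2]>40)&(C[:,2]<62)]; print("caddy rect",cv2.minAreaRect(e[:,:2].astype(np.float32)))
    return o
E
python3 - <<'E'
from h import *
o=status("w11"); to((.431,-.188,.25),o); to((.4538,.3101,.25),o)
E
```

```text
38.05 (np.float64(79.23022040269683), np.float64(-0.9999999848411324)) [ 0.1  0.3 -1.5] 0.08531377339209839
mill (array([-34.1,  33.5]), 24.7, 2960) ztop 169.7
salt (array([-34.1, -45.2]), 17.2, 932) ztop 100.2
jar+ (array([42.8, 36.7]), 22.9, 2161) ztop 118.9
caddy rect ((-0.8483352661132812, -1.4343795776367188), (166.18026733398438, 162.04034423828125), 89.75935363769531)
tcp [0.3792 0.3251 0.2468] shift units [ -7.34 -24.72  -0.16]
tcp [0.3792 0.3251 0.2468] shift units [-3.8  -0.04 -0.16]
```

The first jar stands at caddy (43,37) and everything else is in place. Now the second jar at (0.431, -0.188); the fingertips at 0.247 clear the mill.

>>> jog_arm --pt "-0.294 -0.989 -0.1 0 0 0 1" --pt "-0.294 -0.989 0 0 0 0 1" --pt "-0.294 -0.989 0 0 0 0 1" --pt "-0.294 -0.989 0 0 0 0 1" --pt "-0.294 -0.989 0 0 0 0 1" --pt "-0.294 -0.989 0 0 0 0 1" --pt "-0.294 -0.989 0 0 0 0 1" --pt "-0.294 -0.989 0 0 0 0 1"

```text
t: 38.9
tool_pos: [0.3951, 0.1599, 0.2471]
tool_rot: [-0.294, -3.125, 0.001]
contact_force: [1.0, -0.3, 0.5]
opening: 0.0856
grip_force: 0.0
```

>>> jog_arm --pt "-0.294 -0.989 0 0 0 0 1" --pt "-0.294 -0.989 0 0 0 0 1" --pt "-0.294 -0.989 0 0 0 0 1" --pt "-0.294 -0.989 0 0 0 0 1" --pt "-0.294 -0.989 0 0 0 0 1" --pt "-0.294 -0.989 0 0 0 0 1" --pt "-0.294 -0.989 0 0 0 0 1" --pt "-0.294 -0.989 0 0 0 0 1"

```text
t: 39.7
tool_pos: [0.4118, -0.0041, 0.2471]
tool_rot: [-0.295, -3.125, -0.0]
contact_force: [0.2, -0.2, 0.2]
opening: 0.0855
grip_force: 0.0
```

>>> jog_arm --pt "-0.294 -0.989 0 0 0 0 1" --pt "-0.294 -0.989 0 0 0 0 1" --pt "-0.294 -0.989 0 0 0 0 1" --pt "-0.294 -0.989 0 0 0 0 1" --pt "-0.294 -0.989 0 0 0 0 1" --pt "-0.294 -0.989 0 0 0 0 1" --pt "-0.294 -0.989 0 0 0 0 1" --pt "-0.294 -0.989 0 0 0 0 1"

```text
t: 40.5
tool_pos: [0.4285, -0.1681, 0.247]
tool_rot: [-0.295, -3.125, -0.002]
contact_force: [-0.4, -0.0, 0.0]
opening: 0.0855
grip_force: 0.0
```

>>> jog_arm --pt "-0.294 -0.989 0 0 0 0 1" --pt "0 0 1 0 0 0 1" --pt "0 0 1 0 0 0 1" --pt "0 0 1 0 0 0 1" --pt "0 0 1 0 0 0 1" --pt "0 0 0 0 0 0 1" --pt "0 0 0 0 0 0 1"

```text
t: 41.2
tool_pos: [0.4306, -0.1877, 0.1679]
tool_rot: [-0.295, -3.126, -0.002]
contact_force: [-0.6, -0.2, 0.8]
opening: 0.0855
grip_force: 0.0
```

Run:
```python
from h import *
o,Q,C=objs("w12",[(.431,-.188,.088,.12,.03)]); to((.431,-.188,.073),o)
```

```text
41.2 (np.float64(79.2307876172067), np.float64(-0.9999968878408151)) [-0.6 -0.2  0.8]
(0.431, -0.188) (array([ 431. , -188.5]), 22.7, 3548) ztop 0.1086
tcp [ 0.4306 -0.1877  0.1679] shift units [-0.03 -0.01  4.74]
```

>>> jog_arm --pt "-0.03 -0.02 0.7 0 0 0 1" --pt "0 0 1 0 0 0 1" --pt "0 0 1 0 0 0 1" --pt "0 0 1 0 0 0 1" --pt "0 0 0.7 0 0 0 1" --pt "0 0 0.33 0 0 0 1" --pt "0 0 0 0 0 0 1"

```text
t: 41.95
tool_pos: [0.4313, -0.1884, 0.0735]
tool_rot: [-0.295, -3.126, -0.001]
contact_force: [-0.2, -0.6, -0.0]
opening: 0.0854
grip_force: 0.0
```

>>> jog_arm --pt "0 0 0 0 0 0 -0.3" --pt "0 0 0 0 0 0 -0.3" --pt "0 0 0 0 0 0 -0.3" --pt "0 0 0 0 0 0 -0.3" --pt "0 0 0 0 0 0 -0.3" --pt "0 0 0 0 0 0 -0.3"

```text
t: 42.55
tool_pos: [0.4326, -0.1891, 0.0755]
tool_rot: [0.295, 3.126, -0.001]
contact_force: [-1.0, 0.3, 6.0]
opening: 0.0435
grip_force: 35.9
```

>>> jog_arm --pt "0 0 -0.3 0 0 0 -0.3" --pt "0 0 -0.7 0 0 0 -0.3" --pt "0 0 -1 0 0 0 -0.3" --pt "0 0 -1 0 0 0 -0.3" --pt "0 0 -1 0 0 0 -0.3" --pt "0 0 -1 0 0 0 -0.3" --pt "0 0 -1 0 0 0 -0.3" --pt "0 0 -0.4 0 0 0 -0.3"

```text
t: 43.35
tool_pos: [0.4325, -0.1891, 0.2052]
tool_rot: [0.295, 3.124, -0.003]
contact_force: [-0.4, -0.6, -0.1]
opening: 0.0437
grip_force: 35.8
```

Run:
```python
from h import *
o=ctrl.get_obs(); print(o["t"],yaw(o),o["contact_force"],o["opening"]); to((.4508,.3106,.2),o)
```

```text
43.35 (np.float64(79.22895292005961), np.float64(-0.9999919591366657)) [-0.36111067 -0.63840682 -0.06814499] 0.04371423303143003
tcp [ 0.4325 -0.1891  0.2052] shift units [ 3.77 24.72  0.21]
```

>>> jog_arm --pt "0.08 0.5 0 0 0 0 -0.3" --pt "0.153 1 0 0 0 0 -0.3" --pt "0.153 1 0 0 0 0 -0.3" --pt "0.153 1 0 0 0 0 -0.3" --pt "0.153 1 0 0 0 0 -0.3" --pt "0.153 1 0 0 0 0 -0.3" --pt "0.153 1 0 0 0 0 -0.3" --pt "0.153 1 0 0 0 0 -0.3"

```text
t: 44.15
tool_pos: [0.436, -0.0353, 0.2006]
tool_rot: [-0.294, -3.125, -0.001]
contact_force: [-0.0, 0.4, -1.1]
opening: 0.0433
grip_force: 35.8
```

>>> jog_arm --pt "0.153 1 0 0 0 0 -0.3" --pt "0.153 1 0 0 0 0 -0.3" --pt "0.153 1 0 0 0 0 -0.3" --pt "0.153 1 0 0 0 0 -0.3" --pt "0.153 1 0 0 0 0 -0.3" --pt "0.153 1 0 0 0 0 -0.3" --pt "0.153 1 0 0 0 0 -0.3" --pt "0.153 1 0 0 0 0 -0.3"

```text
t: 44.95
tool_pos: [0.4417, 0.1261, 0.2006]
tool_rot: [-0.294, -3.125, 0.001]
contact_force: [0.1, -0.0, -0.6]
opening: 0.0435
grip_force: 35.8
```

>>> jog_arm --pt "0.153 1 0 0 0 0 -0.3" --pt "0.153 1 0 0 0 0 -0.3" --pt "0.153 1 0 0 0 0 -0.3" --pt "0.153 1 0 0 0 0 -0.3" --pt "0.153 1 0 0 0 0 -0.3" --pt "0.153 1 0 0 0 0 -0.3" --pt "0.153 1 0 0 0 0 -0.3" --pt "0.153 1 0 0 0 0 -0.3"

```text
t: 45.75
tool_pos: [0.4474, 0.2875, 0.2005]
tool_rot: [-0.294, -3.125, 0.002]
contact_force: [0.5, 0.4, -0.7]
opening: 0.0435
grip_force: 35.8
```

>>> jog_arm --pt "0.15 0.9 0 0 0 0 -0.3" --pt "0 0.32 0 0 0 0 -0.3" --pt "0 0 0 0 0 0 -0.3"

```text
t: 46.05
tool_pos: [0.4496, 0.3114, 0.2011]
tool_rot: [-0.292, -3.126, 0.002]
contact_force: [0.8, -0.3, -1.2]
opening: 0.0434
grip_force: 35.9
```

Run:
```python
from h import *
o,Q,C=caddy_check("w13"); print(o["t"],yaw(o),o["contact_force"],o["opening"]); to((.4508,.3106,.0855),o)
q=C[(abs(C[:,0]-42)<45)&(abs(C[:,1]+40)<40)&(C[:,2]>121)&(C[:,2]<200)]
for a,b in((121,135),(135,150),(150,170),(170,190)):
    k=q[(q[:,2]>a)&(q[:,2]<b)]
    if len(k)>5: print(a,len(k),k.min(0).round(1),k.max(0).round(1))
```

```text
46.05 (np.float64(79.30989151753704), np.float64(-0.9999973598046676)) [ 0.76409935 -0.34482018 -1.19229282] 0.04340501663773531
tcp [0.4496 0.3114 0.2011] shift units [-0.08 -0.02  5.78]
121 124 [ 22.  -26.1 127.2] [ 63.  -12.2 134.9]
135 306 [ 21.2 -26.6 135. ] [ 63.9 -11.7 149.9]
150 622 [ 21.  -27.3 150. ] [ 64.1 -11.6 170. ]
170 851 [ 21.8 -27.8 170.1] [ 64.3 -11.6 190. ]
```

Second jar's axis is at caddy (42.5,-34). Small correction, then lowering.

>>> jog_arm --pt "-0.12 0 0.5 0 0 0 -0.3" --pt "0 0 0.9 0 0 0 -0.3" --pt "0 0 1 0 0 0 -0.3" --pt "0 0 1 0 0 0 -0.3" --pt "0 0 0.9 0 0 0 -0.3" --pt "0 0 0.5 0 0 0 -0.3" --pt "0 0 0.2 0 0 0 -0.3" --pt "0 0 0 0 0 0 -0.3"

```text
t: 46.9
tool_pos: [0.4527, 0.3102, 0.1019]
tool_rot: [-0.296, -3.127, 0.001]
contact_force: [0.3, 0.3, -1.6]
opening: 0.0433
grip_force: 35.9
```

Run:
```python
from h import *
o=ctrl.get_obs(); print(o["t"],yaw(o),o["contact_force"],o["opening"]); to((.4508,.3106,.0855),o)
```

```text
46.9 (np.float64(79.19841439690653), np.float64(-0.9999996971987795)) [ 0.33134205  0.28016756 -1.60319386] 0.043315714370053895
tcp [0.4527 0.3102 0.1019] shift units [0.1  0.   0.82]
```

>>> jog_arm --pt "0.05 0 0.2 0 0 0 -0.3" --pt "0 0 0.2 0 0 0 -0.3" --pt "0 0 0.15 0 0 0 -0.3" --pt "0 0 0.08 0 0 0 -0.3" --pt "0 0 0 0 0 0 -0.3"

```text
t: 47.4
tool_pos: [0.4517, 0.3108, 0.0895]
tool_rot: [-0.295, -3.127, 0.0]
contact_force: [-0.1, 0.5, -0.3]
opening: 0.0435
grip_force: 35.9
```

>>> jog_arm --pt "0 0 0.05 0 0 0 -0.3" --pt "0 0 0.03 0 0 0 -0.3" --pt "0 0 0 0 0 0 -0.3"

```text
t: 47.7
tool_pos: [0.4519, 0.3108, 0.0881]
tool_rot: [-0.295, -3.128, 0.0]
contact_force: [0.2, 1.3, -1.5]
opening: 0.0438
grip_force: 35.9
```

>>> jog_arm --pt "0 0 0.05 0 0 0 -0.3" --pt "0 0 0 0 0 0 -0.3"

```text
t: 47.9
tool_pos: [0.4518, 0.3108, 0.087]
tool_rot: [-0.295, -3.128, 0.0]
contact_force: [0.3, -0.2, -1.1]
opening: 0.0435
grip_force: 35.9
```

>>> jog_arm --pt "0 0 0.05 0 0 0 -0.3" --pt "0 0 0 0 0 0 -0.3"

```text
t: 48.1
tool_pos: [0.4517, 0.3108, 0.0859]
tool_rot: [-0.295, -3.127, 0.0]
contact_force: [-0.2, -0.5, -1.5]
opening: 0.0435
grip_force: 35.9
```

>>> jog_arm --pt "0 0 0.04 0 0 0 -0.3" --pt "0 0 0 0 0 0 -0.3"

```text
t: 48.3
tool_pos: [0.452, 0.3109, 0.0856]
tool_rot: [0.295, 3.127, 0.0]
contact_force: [-0.4, 0.3, -0.5]
opening: 0.0431
grip_force: 35.9
```

>>> jog_arm --pt "0 0 0.03 0 0 0 -0.3" --pt "0 0 0 0 0 0 -0.3"

```text
t: 48.5
tool_pos: [0.4523, 0.3109, 0.0855]
tool_rot: [0.295, 3.127, 0.0]
contact_force: [-1.0, -1.5, 4.4]
opening: 0.0434
grip_force: 36.4
```

On the floor. Releasing, rising and checking.

>>> jog_arm --pt "0 0 -0.04 0 0 0 -0.2" --pt "0 0 0 0 0 0 0.2" --pt "0 0 0 0 0 0 0.33" --pt "0 0 0 0 0 0 0.33" --pt "0 0 0 0 0 0 0.33" --pt "0 0 -0.3 0 0 0 0.33" --pt "0 0 -1 0 0 0 0.33" --pt "0 0 -1 0 0 0 0.33"

```text
t: 49.3
tool_pos: [0.4515, 0.3106, 0.1318]
tool_rot: [-0.295, -3.127, 0.001]
contact_force: [-0.5, -0.9, 0.1]
opening: 0.0568
grip_force: 0.0
```

>>> jog_arm --pt "0 0 -1 0 0 0 0.33" --pt "0 0 -1 0 0 0 0.33" --pt "0 0 -1 0 0 0 0.33" --pt "0 0 -1 0 0 0 0.33" --pt "0 0 -1 0 0 0 0.6" --pt "0 0 -1 0 0 0 0.6" --pt "0 0 0 0 0 0 0.6" --pt "0 0 0 0 0 0 0.6"

```text
t: 50.1
tool_pos: [0.452, 0.3109, 0.2517]
tool_rot: [0.295, 3.127, 0.001]
contact_force: [0.5, 0.4, -0.3]
opening: 0.068
grip_force: 0.0
```

Run:
```python
from h import *
o=status("w14"); grab("side","s14")
S=cam("side"); d0=np.load("pics/side0.npy"); d1=np.load("pics/s14.npy"); vv,uu=np.mgrid[0:384,0:512]; uv=np.c_[uu.ravel(),vv.ravel()]
for n,d in(("before",d0),("after",d1)):
    Q=deproj(S,uv,d.ravel())
    for x,y,a,b in((.372,-.361,.06,.1),(.437,.04,.03,.07)):
        q=Q[(np.hypot(Q[:,0]-x,Q[:,1]-y)<.04)&(Q[:,2]>a)&(Q[:,2]<b)]; print(n,circ(q*1000))
```

```text
50.1 (np.float64(79.22709073236017), np.float64(-0.9999996541573918)) [ 0.5  0.4 -0.3] 0.06800665215302214
mill (array([-35.7,  34. ]), 25.2, 3565) ztop 169.8
salt (array([-34.4, -46.4]), 17.4, 1010) ztop 100.5
jar+ (array([42.8, 36.4]), 23.0, 2349) ztop 119.0
jar- (array([ 42.6, -36.4]), 22.7, 2072) ztop 118.8
caddy rect ((-0.87176513671875, -2.0860443115234375), (167.06954956054688, 162.22776794433594), 89.64306640625)
before (array([ 373.3, -363.2]), 23.6, 589)
before (array([438.,  37.]), 30.6, 204)
after (array([ 372.5, -362.6]), 23.6, 591)
after (array([438.6,  37.5]), 31.8, 314)
```

View pics/s14.png

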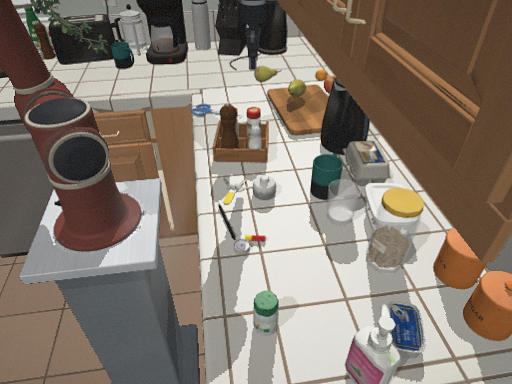

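View pics/w14.png

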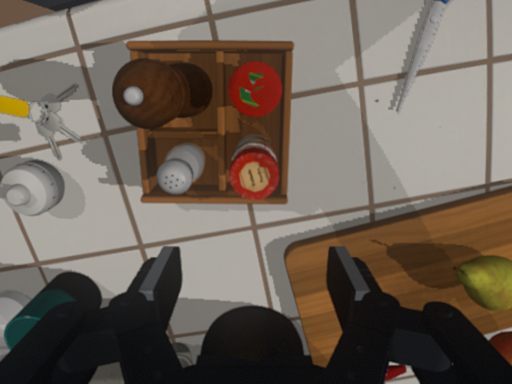

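All four stand upright in their places: mill (150,92), salt (180,168), jars (255,88) and (254,170). The pill bottle, timer and caddy have not moved, and the gripper is clear.

```bash
python3 -c "
from station import ctrl; print(ctrl.finish_job())"
```

```text
the job is handed in; nothing more can be done
None
```

The pepper mill, salt shaker and both spice jars stand upright in their places in the caddy. The caddy, pill bottle and timer were not moved, and the job was handed in at about 50 s.

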